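Scoop couplers from the parts bin onto the counting scale

TASK

Take the scoop out of its rest, lay it flat on the bench and let go, then take it again by the handle so that you can dig and tip with it, scoop yellow couplers out of the blue bin and tip at least three of them into the pan of the counting scale, without touching the couplers with the gripper and without leaning on the scale. No coupler may end up anywhere but in the bin or the scale pan; finish with the empty scoop lying flat on the open bench and leave the other tools where they are.

Things in the scene. Friction and masses are not known exactly. Their poses are not given: they have to be found in the camera images.
- scoop: steel parts scoop with black handle, 225 mm long, 95 wide, 0.2 kg. Origin: middle of the underside of the flat pan floor; x to the open mouth, y across, z up out of the open top. Starts mouth-down in scoop_rest: x points 60 degrees below level, the origin 88 mm above the bench, the handle nearly upright. Laid down it rests flat on the pan floor
- scoop_grip (a point): middle of the straight handle, (-102, 0, 58) mm in the scoop's frame, axes as the scoop. Handle 24 mm wide (y), 20 deep, 110 long, running back and up from the top of the pan's back wall at 20 degrees to the pan floor, from (-50, 0, 39) to (-154, 0, 77) mm; at the start it is 205 mm above the bench
- scoop_lip (a point): middle of the thin front lip, (64.5, 0, 0) mm in the scoop's frame, axes as the scoop. Pan: floor 2.5 mm thick from x = -52 to +50 mm, then the lip; 90 mm wide inside; back wall 49 mm high; side walls fall from 48 mm at the back to 27 mm at the mouth
- scoop_rest: grey sheet-metal stand, fixed, foot 120 x 122 mm, 136 high. The pan lies on its 60 degree back plate, lip on a 20 mm high stop, between side cheeks 14 mm high and 4 mm clear. Nothing latches: 40 mm straight up frees the scoop. Origin under the foot's middle; level x points to the side the scoop's open top faces; the upright handle stands over the origin
- bin: blue open-front bin, fixed, holds the couplers. Origin: middle of the underside; x from low front to high back. Inside 200 mm long (x -100 to +100), 106 wide; back wall 90 mm high; sides 90 mm high at the back, 45 mm for x < -25. The front wall slopes outward at 45 degrees from the floor at x = -100 mm to its 37 mm high edge at x = -131 mm
- bin_floor (a point): middle of the bin's inner floor, 3 mm above the bench, axes as the bin. At the start four couplers lie crosswise in two pairs, near x = +81 and +43 mm (y about -24 and +24 mm), and one near x = 0; the floor in front of x = -25 mm is clear
- scale: white bench counting scale, fixed, 198 x 150 mm and 46 mm high, readout along its -x side; origin under its middle, z up. It carries the round pan
- pan_floor (a point): middle of the inner floor of the scale's round aluminium pan, 58 mm above the bench; the pan flares from 67 mm inner radius at the floor to 85 mm at the rim, 91 mm above the bench; z up
- scale_pan (a joint): how far the scale's pan is pressed down (m), about 0 unloaded, stop at 0.008; spring 1500 N/m, so 1 N sinks it 0.7 mm
- open_bench (a point): a fixed point on the bench top, in the clear strip between the scoop rest, the sealing press and the bench's front edge: good for laying the scoop across the robot's view (its length along world y, mouth to -y). The press is a fixed block 105 mm high that begins at world x = 0.50 (its dial at 0.49), from y = -0.17 to +0.13; its raised platen stands higher at x > 0.6
- screwdriver: red-handled screwdriver, 201 x 26 x 26 mm, loose on the bench near its front edge; leave alone. Origin under its middle, x along it
- whisk_head: wire whisk head, 144 x 35 x 39 mm, loose on the bench in front of the press; leave alone. Origin under its middle, x along it
- coupler_1: one of five loose yellow plastic couplers, a barrel 42 mm long and 30 mm thick with rounded ends and a groove round its middle, about 30 g, smooth and slippery; starts lying on its side on the bin floor. Origin at its middle, x along its length; y and z turn as it rolls
- coupler_2: one of five loose yellow plastic couplers, a barrel 42 mm long and 30 mm thick with rounded ends and a groove round its middle, about 30 g, smooth and slippery; starts lying on its side on the bin floor. Origin at its middle, x along its length; y and z turn as it rolls
- coupler_3: one of five loose yellow plastic couplers, a barrel 42 mm long and 30 mm thick with rounded ends and a groove round its middle, about 30 g, smooth and slippery; starts lying on its side on the bin floor. Origin at its middle, x along its length; y and z turn as it rolls
- coupler_4: one of five loose yellow plastic couplers, a barrel 42 mm long and 30 mm thick with rounded ends and a groove round its middle, about 30 g, smooth and slippery; starts lying on its side on the bin floor. Origin at its middle, x along its length; y and z turn as it rolls
- coupler_5: one of five loose yellow plastic couplers, a barrel 42 mm long and 30 mm thick with rounded ends and a groove round its middle, about 30 g, smooth and slippery; starts lying on its side on the bin floor. Origin at its middle, x along its length; y and z turn as it rolls

How it is judged:
By the outcome, as a careful person would: the job done as asked, in the order asked, and still so for the second after the job is handed in, with the robot touching nothing.
It also fails if it takes over 72 s, if anything falls off the work surface, if the arm or the gripper's body presses on something with over 40 N, if the wrist force passes 120 N, or if a joint passes its speed limit or range.

ROBOT

A 6-joint arm with a two-finger parallel gripper is mounted at the origin on a cart in front of the work surface, level with it; the furniture and walls round the work are solid. World frame = base frame: x ahead of the robot, y to its left, z up, the work surface at z = 0. Lengths are in m, angles in degrees, forces in N, time in s.
With the tool pointing down it reaches from about 0.4 to 0.825 m from the base axis. Payload 7 kg.
Tool frame: the origin (TCP) lies at the very end of the fingers, on their centre line; the grasp point (between the pads) lies 19 mm behind it; z points along the fingers, y is the line along which they close (so a half turn about z gives the same grasp; the last joint's range is limited). The gripper opens to 88 mm and grips with 3 to 60 N. Pads are 19 mm wide; open, the fingers measure 130 mm over their backs; the gripper's body (78 mm by 193 mm) begins 47 mm behind the grasp point.
Start: joints at [-58.092, 20.546, 0.682, 0, -70.136, -16.507], TCP at [0.179, -0.651, 0.227] pointing down, gripper open.
Joint ranges: [-176.03, 176.03], [-82.01, 121.73], [-58.28, 71.71], [-173.87, 95.51], [-174.79, -0.11], [-173.66, 173.66]. Speed limits (degrees/s): [136.94, 136.94, 172.46, 180, 180, 180].

INTERFACE

Orientations are given as [roll, pitch, yaw] about the fixed x, y, z axes, in that order (R = Rz(yaw) Ry(pitch) Rx(roll)).
In Python, from plant import r gives the robot as it stands. The module is installed in compiled form; this text tells all that it offers.
- The arm moves only by the tool jog_arm, never from a script. Its arguments are lists of equal length, an entry for each row: "travel": the shift along the tool's x, y, z each as a share of 50 cm, from -1 to 1, a list of three; "dr": the turn, a rotation vector about the tool's x, y, z each as a share of 360 degrees, from -1 to 1, a list of three; "claw": the opening, from 0 (shut) to 1 (fully open). A call has exactly 10 rows; each row is the pose to reach, as a shift and turn from the pose commanded when the call began, along the tool's axes at that moment, turning the shorter way round; what a row does not reach only later rows make up. A row lasts 1/8 s, in which the tool goes at most 62.5 mm and 10.7 degrees, less where a joint would pass 70% of its speed; a pose out of reach is approached as far as the arm can. A call with a number of a shift or a turn outside -1 to 1 is refused whole. A call with a gripper value outside its range is refused whole. The fingers move at their own pace and stop on an object; "newtons" is the grip in N (left out, the last holds). Time passes only in rows, so rows that repeat a pose let the fingers close, or fill a call up. It gives the time, the measured TCP pose, the force, the opening and the grip force at its end, in the units of the state.
- r.get_state(): the state, without advancing time (a new reading comes with each control period).
- r.capture(name): name is "side" or "top"; returns a dict with "pixels" (384x512x3 uint8, red, green, blue), "range_z" (384x512 float32, m along the optical axis (not along the pixel's ray), 0 where there is no reading), "fx", "fy", "cx", "cy" (pixels), "position" and "attitude" of the camera in the world. Camera axes: x right, y up, looking along -z (the intrinsics and any distortion apply to the point x, -y, -z); pixel columns grow to the right and rows downward; lengths in m; the calibration is good to about 2 mm. A picture is of the moment at which its call begins.
- r.close_job(): hands the job in; it is judged then, once.
Trained networks look in the newest picture that a camera, given by its name, has taken for a name from the list of things; names that differ only in an ending like _2 or _b are one class to them, and where a whole thing is asked for, a point or a joint stands for the part that bears it (a point fixed in the world has none). Each returns a list of dicts, best first, with "conf" (0 to 1); they miss things now and then, are a little off and sometimes report something else, mostly with a low value. They report only what shows in the picture. A call takes as long as a camera call.
- r.boxes_of(name, camera): "extent" ([left, top, right, bottom] in pixels, round what is visible of it).
- r.regions_of(name, camera): "pixels" (384x512 bool, what is visible of it) and "extent" ([left, top, right, bottom] in pixels, round what is visible of it).
- r.tip_of(name, camera): "at" ([column, row] in pixels: a listed point, or the origin of a listed thing).
The state is a dict: "time_s": time; "joints": joint angles; "qd": joint speeds; "joint_torque": joint torques, N m; "tcp_pos": TCP position; "eef_rot": TCP orientation; "contact_force": force on the tool from outside, world axes, zero at the start; "moment": the same for the moment, N m; "gripper_width": finger opening in m; "gripper_force": force on a finger pad.
Only numpy, scipy, OpenCV 4.12 (cv2) and the standard library are available. Lean on these libraries where they do the work, as an engineer would, in place of code of your own. Each camera call takes 0.05 s, during which the arm holds its last target. There are 200 camera calls.

## Working session

There is one attempt and no reset: what is moved stays moved. The work goes in short steps, Python scripts to look and compute and a tool call to move; the robot and the scene stay as the last step left them, time stands still between calls to the robot, and variables do not carry over. Pictures are saved under pics/ and viewed, at most 10 in all, crops included, and the job is handed in when it is done.

Besides the shell and the picture viewer there is one more tool, called after ">>>" as name(argument=value, ...) on one line, values as JSON. jog_arm: Moves the arm, as the interface text tells. Its arguments: {"type":"object","properties":{"travel":{"type":"array"},"dr":{"type":"array"},"claw":{"type":"array"},"newtons":{"type":"number"}},"required":["travel","dr","claw"]}

```bash
mkdir -p pics; cat > h.py <<'E'
import numpy as np, cv2, sys
from scipy.spatial.transform import Rotation as R
from plant import r
np.set_printoptions(precision=4,suppress=True)
def att(c):
    a=np.array(c["attitude"],float)
    return a if a.shape==(3,3) else (R.from_quat(a) if a.size==4 else R.from_euler('xyz',a,degrees=True)).as_matrix()
def cloud(c):
    z=c["range_z"]; v,u=np.mgrid[:384,:512]
    p=np.stack([(u-c["cx"])/c["fx"]*z,-(v-c["cy"])/c["fy"]*z,-z],-1)
    return p@att(c).T+np.array(c["position"])
def save(c,n,crop=None):
    im=c["pixels"][:,:,::-1]
    if crop: im=im[crop[1]:crop[3],crop[0]:crop[2]]; im=cv2.resize(im,None,fx=2,fy=2)
    cv2.imwrite(f"pics/{n}.png",im)
def st():
    s=r.get_state(); print(s["time_s"],np.array(s["tcp_pos"]),np.array(s["eef_rot"]),"F",np.array(s["contact_force"]),"w",s["gripper_width"],s["gripper_force"]); return s
E
python3 - <<'E'
from h import *
st()
ims=[]
for n in("top","side"):
    c=r.capture(n); P=cloud(c); print(n,{k:c[k] for k in c if k not in("pixels","range_z")})
    np.savez(f"{n}0.npz",P=P,im=c["pixels"]); ims.append(c["pixels"])
    for t in("scoop","scoop_rest","bin","scale","coupler_1","screwdriver","whisk_head"):
        for d in r.regions_of(t,n)[:5]:
            m=d["pixels"]&np.isfinite(P[...,0])
            q=P[m]; print(t,round(d["conf"],2),d["extent"],np.median(q,0),np.percentile(q,2,0),np.percentile(q,98,0))
    for t in("scoop","scoop_grip","scoop_lip","scoop_rest","bin","bin_floor","scale","pan_floor","open_bench","coupler_1"):
        for d in r.tip_of(t,n)[:5 if t=="coupler_1" else 1]:
            u,v=map(int,np.round(d["at"])); print("tip",t,round(d["conf"],2),d["at"],P[min(v,383),min(u,511)])
cv2.imwrite("pics/a.png",np.vstack(ims)[:,:,::-1][:, :] if 0 else cv2.resize(np.hstack(ims)[:,:,::-1],(800,300)))
cv2.imwrite("pics/top0.png",ims[0][:,:,::-1]);cv2.imwrite("pics/side0.png",ims[1][:,:,::-1])
E
```

```text
0.0 [ 0.1791 -0.6503  0.2256] [ 179.9026   -0.0075 -164.6056] F [-1.4174  0.8603 -0.0644] w 0.08780176171037427 0.0
top {'fx': 378.6073200711475, 'fy': 378.6073200711475, 'cx': 256.43857715034824, 'cy': 192.26973757100782, 'position': array([ 0.408 , -0.0085,  1.1484]), 'attitude': array([  7.518 ,  -0.3077, -90.2332])}
scoop 0.85 [104.6, 218.7, 154.5, 259.2] [0.4128 0.3168 0.1276] [0.3682 0.289  0.032 ] [0.4647 0.3555 0.2598]
scoop_rest 0.63 [115.1, 220.9, 168.1, 266.8] [0.4012 0.2805 0.0323] [ 0.3358  0.2595 -0.2278] [0.4754 0.4219 0.1374]
bin 0.66 [332.8, 138.7, 387.2, 226.5] [ 0.5739 -0.3254  0.0135] [ 0.4627 -0.3818 -0.0003] [ 0.6961 -0.2531  0.0942]
bin 0.4 [358.0, 162.4, 371.2, 172.2] [ 0.6314 -0.3417  0.0293] [ 0.6205 -0.3609  0.0177] [ 0.6444 -0.324   0.0349]
scale 0.95 [138.0, 131.1, 203.4, 201.4] [0.6287 0.233  0.0589] [0.5325 0.1556 0.027 ] [0.7228 0.3123 0.0923]
coupler_1 0.63 [361.1, 149.6, 377.7, 159.4] [ 0.6712 -0.3521  0.029 ] [ 0.6579 -0.3718  0.0164] [ 0.6897 -0.333   0.0369]
coupler_1 0.6 [346.4, 162.2, 355.2, 172.3] [ 0.6345 -0.3002  0.0301] [ 0.6237 -0.3158  0.0
[... 2076 characters left out ...]
0.3496 0.2595]
scale 0.36 [243.2, 155.0, 310.8, 197.1] [ 0.6031 -0.3587  0.0463] [ 0.4698 -0.3866  0.0034] [ 0.6979 -0.2506  0.0943]
tip scoop 0.83 [278.1, 299.9] [0.4121 0.3559 0.1197]
tip scoop_grip 0.67 [282.6, 252.6] [0.4088 0.3369 0.2252]
tip scoop_lip 0.32 [282.1, 253.7] [0.4104 0.338  0.2232]
tip scoop_rest 0.94 [276.7, 326.2] [0.4135 0.3545 0.0416]
tip bin 0.79 [274.0, 187.5] [ 0.5494 -0.1284  0.0972]
tip bin_floor 0.85 [276.7, 185.3] [ 0.5427 -0.1412  0.1027]
tip scale 0.82 [203.8, 277.3] [0.6033 0.2993 0.0804]
tip pan_floor 0.66 [200.8, 261.0] [0.6469 0.2273 0.0587]
tip open_bench 0.81 [293.6, 252.7] [0.4385 0.0611 0.0012]
tip coupler_1 0.57 [274.3, 182.0] [ 0.5847 -0.2624  0.046 ]
```

View pics/top0.png

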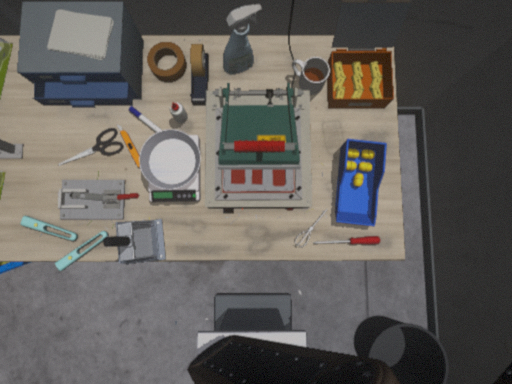

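View pics/side0.png

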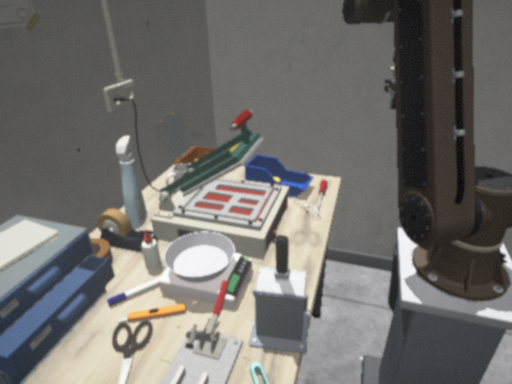

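```bash
python3 - <<'E'
from h import *
for n in("top","side"):
    P=np.load(n+"0.npz")["P"].reshape(-1,3)
    def sel(x0,x1,y0,y1,z0,z1): return P[(P[:,0]>x0)&(P[:,0]<x1)&(P[:,1]>y0)&(P[:,1]<y1)&(P[:,2]>z0)&(P[:,2]<z1)]
    q=sel(.35,.48,.25,.42,.16,.275); print(n,"handle",len(q))
    for a in np.arange(.16,.27,.02):
        s=q[(q[:,2]>=a)&(q[:,2]<a+.02)]
        if len(s): print(a,s.min(0),s.max(0),len(s))
    # pan rim
    q=sel(.5,.75,.1,.35,.088,.096); 
    if len(q)>5:
        (cx,cy),rad=cv2.minEnclosingCircle(q[:,:2].astype(np.float32)); print("rim",cx,cy,rad)
    q=sel(.4,.75,-.45,-.22,.084,.098)
    if len(q)>5: print("bin hi",cv2.minAreaRect((q[:,:2]*1000).astype(np.float32)),q.min(0),q.max(0))
    q=sel(.4,.75,-.45,-.22,.04,.05)
    if len(q)>5: print("bin lo",cv2.minAreaRect((q[:,:2]*1000).astype(np.float32)),q.min(0),q.max(0))
    q=sel(.4,.6,-.45,-.22,.034,.04)
    if len(q)>5: print("bin front",q.min(0),q.max(0))
    q=sel(.33,.48,.24,.44,.125,.142); print("rest top",q.min(0),q.max(0))
    q=sel(.33,.48,.24,.44,.004,.03); print("rest low",cv2.minAreaRect((q[:,:2]*1000).astype(np.float32)))
    q=sel(.48,.62,-.2,.2,.095,.115);print("press",q.min(0) if len(q) else 0,q.max(0) if len(q) else 0)
E
```

```text
top handle 310
0.16 [0.3767 0.3037 0.16  ] [0.4589 0.3284 0.1799] 74
0.18 [0.4001 0.3115 0.1806] [0.4224 0.3227 0.1998] 37
0.19999999999999998 [0.4001 0.3145 0.2004] [0.4221 0.325  0.2199] 44
0.21999999999999997 [0.4004 0.3185 0.2208] [0.4219 0.3262 0.2389] 43
0.23999999999999996 [0.3983 0.3228 0.2405] [0.4239 0.3449 0.2599] 86
0.25999999999999995 [0.4031 0.328  0.2601] [0.4191 0.3426 0.2642] 26
rim 0.6270350813865662 0.21409104764461517 0.1630040556192398
bin hi ((650.5088500976562, -325.82208251953125), (115.18439483642578, 95.82157897949219), 83.845947265625) [ 0.5994 -0.3866  0.0841] [ 0.7018 -0.2642  0.0973]
bin lo ((576.444091796875, -317.0464782714844), (115.7400894165039, 235.3964080810547), 83.47813415527344) [ 0.4536 -0.3849  0.04  ] [ 0.6992 -0.2478  0.05  ]
bin front [ 0.4537 -0.3748  0.0341] [ 0.6    -0.2478  0.04  ]
rest top [0.355  0.2906 0.1257] [0.4634 0.3607 0.142 ]
rest low ((412.20294189453125, 340.1573181152344), (199.5355224609375, 133.2867889404297), 89.77842712402344)
press [ 0.5263 -0.1403  0.095 ] [0.6181 0.1612 0.1108]
side handle 550
0.16 [0.3716 0.3036 0.
[... 333 characters left out ...]
601] [0.4186 0.3383 0.2624] 24
rim 0.6285482048988342 0.21527136862277985 0.1644820272922516
bin hi ((653.358642578125, -326.77386474609375), (119.39549255371094, 92.15760040283203), 84.88751220703125) [ 0.6028 -0.3869  0.084 ] [ 0.7032 -0.2647  0.0978]
bin lo ((579.377197265625, -319.60943603515625), (120.69014739990234, 235.32142639160156), 82.86685180664062) [ 0.4561 -0.3877  0.04  ] [ 0.7028 -0.2469  0.05  ]
bin front [ 0.4563 -0.3796  0.034 ] [ 0.5985 -0.2485  0.04  ]
rest top [0.3561 0.2909 0.125 ] [0.4654 0.362  0.142 ]
rest low ((413.2859191894531, 352.40802001953125), (127.54722595214844, 178.19192504882812), 7.3361101150512695)
press [ 0.5272 -0.1457  0.095 ] [0.6199 0.1565 0.1103]
```

```bash
cat >> h.py <<'E'
import json,os
def rpy(a,b,c): return R.from_euler('xyz',[a,b,c],degrees=True)
def rest_scoop(dz=0): # scoop pose in rest
    return scoop((.412,.327,.088+dz),-90,60)
def scoop(p,yaw,pitch,roll=0): # pitch>0: mouth down
    return np.array(p,float),R.from_euler('ZYX',[yaw,pitch,roll],degrees=True)
GZ=np.array([.5,0,-.8660254]); GX=np.array([.8660254,0,.5])
G=dict(p=np.array([-.1133,0,.0621])+.019*GZ,R=R.from_matrix(np.stack([GX,[0,-1,0],GZ],1)))
if os.path.exists("G.npz"): # measured hold
    z=np.load("G.npz"); G=dict(p=z["p"],R=R.from_quat(z["q"]))
def tool(sp): return sp[0]+sp[1].apply(G["p"]),sp[1]*G["R"]
def scoop_of(tp): Rs=tp[1]*G["R"].inv(); return tp[0]-Rs.apply(G["p"]),Rs
def lipat(lp,yaw,pitch,roll=0): # scoop pose with lip at lp
    s=scoop((0,0,0),yaw,pitch,roll); return np.array(lp)-s[1].apply([.0645,0,0]),s[1]
def cmd():
    if not os.path.exists("cmd.json"): return np.array([.179,-.651,.227]),rpy(180,0,-164.6)
    d=json.load(open("cmd.json")); return np.array(d["p"]),R.from_quat(d["q"])
def setcmd(p,q): json.dump(dict(p=list(map(float,p)),q=list(map(float,q.as_quat()))),open("cmd.json","w"))
def measured():
    s=r.get_state(); return np.array(s["tcp_pos"]),rpy(*s["eef_rot"])
def plan(wps,ncalls=1):
    """wps: list of (pos,R,rows); prints calls' rows and saves the final command pose"""
    p,q=cmd(); m=measured(); print("cmd-meas",(p-m[0])*1000,(q.inv()*m[1]).magnitude()*57.3)
    rows=[]; a=(p,q)
    for tp,tq,n in wps:
        dv=(a[1].inv()*tq).as_rotvec()
        for i in range(1,n+1): rows.append((a[0]+(tp-a[0])*i/n,a[1]*R.from_rotvec(dv*i/n)))
        a=(tp,tq)
    while len(rows)%10: rows.append(rows[-1])
    last=(p,q)
    for k in range(0,len(rows),10):
        T=[];D=[];b=(p,q)
        for rp,rq in rows[k:k+10]:
            t=np.round(q.inv().apply(rp-p)/.5,3); d=np.round((q.inv()*rq).as_rotvec()/(2*np.pi),3)
            T.append((t+0).tolist());D.append((d+0).tolist())
            mv=np.linalg.norm(rp-last[0])*1000; an=(last[1].inv()*rq).magnitude()*57.3
            if mv>62 or an>10.6: print("FAST",mv,an)
            last=(rp,rq)
        print("travel",T);print("dr",D)
        p,q=p+q.apply(np.array(T[-1])*.5),q*R.from_rotvec(np.array(D[-1])*2*np.pi)
    setcmd(p,q)
def pol(rad,az,z): return np.array([rad*np.cos(np.radians(az)),rad*np.sin(np.radians(az)),z])
E
python3 - <<'E'
from h import *
for n in("top","side"):
    P=np.load(n+"0.npz")["P"].reshape(-1,3)
    m=(np.abs(P[:,0]-.64)<.13)&(np.abs(P[:,1]-.225)<.11)&(P[:,2]>.066)&(P[:,2]<.094); q=P[m]
    from scipy.optimize import least_squares
    f=lambda a:np.hypot(q[:,0]-a[0],q[:,1]-a[1])-(.067+(q[:,2]-.058)*18/33)
    s=least_squares(f,[.64,.225],loss="soft_l1",f_scale=.002); print(n,s.x,np.median(np.abs(s.fun)),len(q))
    im=np.load(n+"0.npz")["im"]
t=tool(rest_scoop()); print("grasp tcp",t[0],t[1].as_matrix()[:,2])
pre=(t[0]-.1*t[1].as_matrix()[:,2],t[1])
up=(pre[0]+[0,0,.08],t[1])
q0=rpy(180,0,-164.6)
W=[]
for i,f in enumerate(np.linspace(0,1,9)[1:]):
    az=-74.6+f*(38-(-74.6)); W.append((pol(.66+(.53-.66)*f,az,.40),rpy(180,0,-164.6+f*74.6),3 if i==0 else 2))
W.append((up[0],up[1],3))
plan(W)
E
```

```text
top [0.6445 0.2286] 0.0037336662732585027 1542
side [0.6452 0.2269] 0.004832517549760523 2005
grasp tcp [0.412  0.3394 0.2007] [-0.     0.5   -0.866]
cmd-meas [-0.2456 -0.2585  0.4445] 0.0019040340092023884
FAST 79.6575347683777 3.1085622974957903
FAST 79.65753476837767 3.1085622974957934
FAST 79.65753476837767 3.1085622974957965
FAST 78.29247433707306 4.662843446243718
FAST 78.29247433707306 4.662843446243718
FAST 76.31240528560835 4.662843446243692
FAST 76.31240528560832 4.662843446243686
FAST 74.3329165941615 4.6628434462437065
FAST 74.33291659416153 4.6628434462437
FAST 72.3540558958524 4.6628434462437065
travel [[-0.105, 0.034, -0.115], [-0.209, 0.068, -0.231], [-0.314, 0.101, -0.346], [-0.453, 0.173, -0.346], [-0.593, 0.244, -0.346], [-0.707, 0.344, -0.346], [-0.822, 0.445, -0.346], [-0.906, 0.568, -0.346], [-0.991, 0.69, -0.346], [-1.041, 0.826, -0.346]]
dr [[0.0, 0.0, -0.009], [0.0, 0.0, -0.017], [0.0, 0.0, -0.026], [0.0, 0.0, -0.039], [0.0, 0.0, -0.052], [0.0, 0.0, -0.065], [0.0, 0.0, -0.078], [0.0, 0.0, -0.091], [0.0, 0.0, -0.104], [0.0, 0.0, -0.117]]
FAST 72.3540558958524 4.6628434462437
FAST 70.37587616528567 4.662843446243686
FAST 70.3758761652857 4.662843446243692
FAST 68.39843648614405 4.6628434462437
FAST 68.39843648614406 4.6628434462437065
FAST 66.42180295454551 4.662843446243699
FAST 66.42180295454554 4.662843446243706
travel [[-0.128, 0.067, 0.0], [-0.233, 0.161, 0.0], [-0.338, 0.255, 0.0], [-0.414, 0.369, 0.0], [-0.49, 0.482, 0.0], [-0.535, 0.607, 0.0], [-0.579, 0.733, 0.0], [-0.556, 0.722, 0.022], [-0.533, 0.712, 0.044], [-0.511, 0.702, 0.065]]
dr [[0.0, 0.0, -0.013], [0.0, 0.0, -0.025], [0.0, 0.0, -0.038], [0.0, 0.0, -0.051], [0.0, 0.0, -0.064], [0.0, 0.0, -0.077], [0.0, 0.0, -0.09], [-0.008, -0.027, -0.09], [-0.016, -0.054, -0.089], [-0.024, -0.081, -0.088]]
```

```bash
rm cmd.json; sed -i 's|        for i in range(1,n+1): rows|        n=max(n,int(np.ceil(np.linalg.norm(tp-a[0])/.058)),int(np.ceil(np.linalg.norm(dv)*57.3/10)))\n        for i in range(1,n+1): rows|' h.py
python3 - <<'E'
from h import *
t=tool(rest_scoop())
up=(t[0]-.1*t[1].as_matrix()[:,2]+[0,0,.06],t[1])
W=[]
for f in np.linspace(0,1,7)[1:]:
    W.append((pol(.52,-74.6+f*(36+74.6),.36),rpy(180,0,-164.6+f*74.6),1))
W.append((*up,1))
plan(W)
E
```

```text
cmd-meas [-0.2456 -0.2585  0.4445] 0.0019040340092023884
travel [[-0.066, 0.073, -0.053], [-0.132, 0.145, -0.106], [-0.198, 0.218, -0.16], [-0.264, 0.291, -0.213], [-0.329, 0.364, -0.266], [-0.428, 0.415, -0.266], [-0.526, 0.467, -0.266], [-0.625, 0.518, -0.266], [-0.702, 0.598, -0.266], [-0.779, 0.678, -0.266]]
dr [[0.0, 0.0, -0.007], [0.0, 0.0, -0.014], [0.0, 0.0, -0.021], [0.0, 0.0, -0.028], [0.0, 0.0, -0.035], [0.0, 0.0, -0.046], [0.0, 0.0, -0.058], [0.0, 0.0, -0.069], [0.0, 0.0, -0.081], [0.0, 0.0, -0.092]]
travel [[-0.108, 0.025, 0.0], [-0.203, 0.083, 0.0], [-0.298, 0.141, 0.0], [-0.392, 0.199, 0.0], [-0.464, 0.284, 0.0], [-0.536, 0.369, 0.0], [-0.607, 0.453, 0.0], [-0.648, 0.557, 0.0], [-0.69, 0.66, 0.0], [-0.731, 0.763, 0.0]]
dr [[0.0, 0.0, -0.012], [0.0, 0.0, -0.023], [0.0, 0.0, -0.035], [0.0, 0.0, -0.046], [0.0, 0.0, -0.058], [0.0, 0.0, -0.069], [0.0, 0.0, -0.081], [0.0, 0.0, -0.092], [0.0, 0.0, -0.104], [0.0, 0.0, -0.115]]
travel [[0.008, 0.004, 0.006], [0.017, 0.009, 0.013], [0.025, 0.013, 0.019], [0.033, 0.017, 0.025], [0.033, 0.017, 0.025], [0.033, 0.017, 0.025], [0.033, 0.017, 0.025], [0.033, 0.017, 0.025], [0.033, 0.017, 0.025], [0.033, 0.017, 0.025]]
dr [[0.0, -0.021, 0.0], [0.0, -0.042, 0.0], [0.0, -0.062, 0.0], [0.0, -0.083, 0.0], [0.0, -0.083, 0.0], [0.0, -0.083, 0.0], [0.0, -0.083, 0.0], [0.0, -0.083, 0.0], [0.0, -0.083, 0.0], [0.0, -0.083, 0.0]]
```

>>> jog_arm(travel=[[-0.066, 0.073, -0.053], [-0.132, 0.145, -0.106], [-0.198, 0.218, -0.16], [-0.264, 0.291, -0.213], [-0.329, 0.364, -0.266], [-0.428, 0.415, -0.266], [-0.526, 0.467, -0.266], [-0.625, 0.518, -0.266], [-0.702, 0.598, -0.266], [-0.779, 0.678, -0.266]], dr=[[0.0, 0.0, -0.007], [0.0, 0.0, -0.014], [0.0, 0.0, -0.021], [0.0, 0.0, -0.028], [0.0, 0.0, -0.035], [0.0, 0.0, -0.046], [0.0, 0.0, -0.058], [0.0, 0.0, -0.069], [0.0, 0.0, -0.081], [0.0, 0.0, -0.092]], claw=[1, 1, 1, 1, 1, 1, 1, 1, 1, 1])

```text
time_s: 3.05
tcp_pos: [0.4654, -0.2188, 0.3597]
eef_rot: [-180.0, 0.0, -131.3]
contact_force: [1.0, -0.7, 0.2]
gripper_width: 0.0878
gripper_force: 0.0
```

>>> jog_arm(travel=[[-0.108, 0.025, 0.0], [-0.203, 0.083, 0.0], [-0.298, 0.141, 0.0], [-0.392, 0.199, 0.0], [-0.464, 0.284, 0.0], [-0.536, 0.369, 0.0], [-0.607, 0.453, 0.0], [-0.648, 0.557, 0.0], [-0.69, 0.66, 0.0], [-0.731, 0.763, 0.0]], dr=[[0.0, 0.0, -0.012], [0.0, 0.0, -0.023], [0.0, 0.0, -0.035], [0.0, 0.0, -0.046], [0.0, 0.0, -0.058], [0.0, 0.0, -0.069], [0.0, 0.0, -0.081], [0.0, 0.0, -0.092], [0.0, 0.0, -0.104], [0.0, 0.0, -0.115]], claw=[1, 1, 1, 1, 1, 1, 1, 1, 1, 1])

```text
time_s: 4.3
tcp_pos: [0.4199, 0.3075, 0.3599]
eef_rot: [-180.0, 0.0, -89.9]
contact_force: [0.9, -0.4, 1.0]
gripper_width: 0.0875
gripper_force: 0.0
```

>>> jog_arm(travel=[[0.008, 0.004, 0.006], [0.017, 0.009, 0.013], [0.025, 0.013, 0.019], [0.033, 0.017, 0.025], [0.033, 0.017, 0.025], [0.033, 0.017, 0.025], [0.033, 0.017, 0.025], [0.033, 0.017, 0.025], [0.033, 0.017, 0.025], [0.033, 0.017, 0.025]], dr=[[0.0, -0.021, 0.0], [0.0, -0.042, 0.0], [0.0, -0.062, 0.0], [0.0, -0.083, 0.0], [0.0, -0.083, 0.0], [0.0, -0.083, 0.0], [0.0, -0.083, 0.0], [0.0, -0.083, 0.0], [0.0, -0.083, 0.0], [0.0, -0.083, 0.0]], claw=[1, 1, 1, 1, 1, 1, 1, 1, 1, 1])

```text
time_s: 5.55
tcp_pos: [0.4123, 0.2898, 0.3469]
eef_rot: [180.0, 29.9, -90.1]
contact_force: [-0.5, 0.1, -0.7]
gripper_width: 0.0874
gripper_force: 0.0
```

```bash
python3 - <<'E'
from h import *
t=tool(rest_scoop())
plan([(t[0]-.1*t[1].as_matrix()[:,2],t[1],3),(*t,5)])
l=(t[0]+[0,0,.10],t[1])
plan([(*t,4),(*l,6)])
E
```

```text
cmd-meas [-0.0998 -0.5566  0.5545] 0.0410836969682948
travel [[0.02, 0.0, 0.035], [0.04, 0.0, 0.07], [0.06, 0.0, 0.104], [0.06, 0.001, 0.144], [0.06, 0.001, 0.184], [0.06, 0.001, 0.224], [0.059, 0.001, 0.264], [0.059, 0.001, 0.304], [0.059, 0.001, 0.304], [0.059, 0.001, 0.304]]
dr [[0.0, 0.0, 0.0], [0.0, 0.0, 0.0], [0.0, 0.0, 0.0], [0.0, 0.0, 0.0], [0.0, 0.0, 0.0], [0.0, 0.0, 0.0], [0.0, 0.0, 0.0], [0.0, 0.0, 0.0], [0.0, 0.0, 0.0], [0.0, 0.0, 0.0]]
cmd-meas [  -0.5298   49.5896 -145.9367] 0.0410836969682948
travel [[0.0, 0.0, 0.0], [0.0, 0.0, 0.0], [0.0, 0.0, 0.0], [0.0, 0.0, 0.0], [-0.016, 0.0, -0.028], [-0.033, 0.0, -0.057], [-0.049, 0.0, -0.086], [-0.066, 0.0, -0.115], [-0.083, 0.0, -0.144], [-0.099, 0.0, -0.173]]
dr [[0.0, 0.0, 0.0], [0.0, 0.0, 0.0], [0.0, 0.0, 0.0], [0.0, 0.0, 0.0], [0.0, 0.0, 0.0], [0.0, 0.0, 0.0], [0.0, 0.0, 0.0], [0.0, 0.0, 0.0], [0.0, 0.0, 0.0], [0.0, 0.0, 0.0]]
```

>>> jog_arm(travel=[[0.02, 0.0, 0.035], [0.04, 0.0, 0.07], [0.06, 0.0, 0.104], [0.06, 0.001, 0.144], [0.06, 0.001, 0.184], [0.06, 0.001, 0.224], [0.059, 0.001, 0.264], [0.059, 0.001, 0.304], [0.059, 0.001, 0.304], [0.059, 0.001, 0.304]], dr=[[0.0, 0.0, 0.0], [0.0, 0.0, 0.0], [0.0, 0.0, 0.0], [0.0, 0.0, 0.0], [0.0, 0.0, 0.0], [0.0, 0.0, 0.0], [0.0, 0.0, 0.0], [0.0, 0.0, 0.0], [0.0, 0.0, 0.0], [0.0, 0.0, 0.0]], claw=[1, 1, 1, 1, 1, 1, 1, 1, 0.4, 0.4])

```text
time_s: 6.8
tcp_pos: [0.4123, 0.3396, 0.201]
eef_rot: [-180.0, 29.9, -90.1]
contact_force: [0.1, -0.0, 0.8]
gripper_width: 0.0731
gripper_force: 0.0
```

>>> jog_arm(travel=[[0.0, 0.0, 0.0], [0.0, 0.0, 0.0], [0.0, 0.0, 0.0], [0.0, 0.0, 0.0], [-0.016, 0.0, -0.028], [-0.033, 0.0, -0.057], [-0.049, 0.0, -0.086], [-0.066, 0.0, -0.115], [-0.083, 0.0, -0.144], [-0.099, 0.0, -0.173]], dr=[[0.0, 0.0, 0.0], [0.0, 0.0, 0.0], [0.0, 0.0, 0.0], [0.0, 0.0, 0.0], [0.0, 0.0, 0.0], [0.0, 0.0, 0.0], [0.0, 0.0, 0.0], [0.0, 0.0, 0.0], [0.0, 0.0, 0.0], [0.0, 0.0, 0.0]], claw=[0, 0, 0, 0, 0, 0, 0, 0, 0, 0], newtons=50)

```text
time_s: 8.05
tcp_pos: [0.412, 0.3395, 0.3015]
eef_rot: [-180.0, 29.9, -90.1]
contact_force: [0.3, 0.8, -2.0]
gripper_width: 0.0247
gripper_force: 49.1
```

```bash
python3 - <<'E'
from h import *
a=tool(scoop((.43,.045,.15),-90,0)); b=tool(scoop((.43,.045,.03),-90,0)); c=tool(scoop((.43,.045,.004),-90,0))
mid=tool(scoop((.42,.2,.20),-90,30))
plan([(*mid,4),(*a,4),(*b,4),(*c,4)])
E
```

```text
cmd-meas [-0.189  -0.2529 -0.8421] 0.015108614816763715
travel [[0.034, -0.004, -0.014], [0.067, -0.008, -0.028], [0.101, -0.012, -0.042], [0.134, -0.017, -0.056], [0.21, -0.022, -0.044], [0.285, -0.027, -0.032], [0.36, -0.032, -0.02], [0.435, -0.037, -0.008], [0.465, -0.037, 0.044], [0.495, -0.037, 0.096]]
dr [[0.0, 0.021, 0.0], [0.0, 0.041, 0.0], [0.0, 0.062, 0.0], [0.0, 0.083, 0.0], [0.0, 0.104, 0.0], [0.0, 0.125, 0.0], [0.0, 0.145, 0.0], [0.0, 0.166, 0.0], [0.0, 0.166, 0.0], [0.0, 0.166, 0.0]]
travel [[-0.03, 0.0, 0.052], [-0.06, 0.0, 0.104], [-0.067, 0.0, 0.115], [-0.073, 0.0, 0.127], [-0.08, 0.0, 0.138], [-0.086, 0.0, 0.149], [-0.086, 0.0, 0.149], [-0.086, 0.0, 0.149], [-0.086, 0.0, 0.149], [-0.086, 0.0, 0.149]]
dr [[0.0, 0.0, 0.0], [0.0, 0.0, 0.0], [0.0, 0.0, 0.0], [0.0, 0.0, 0.0], [0.0, 0.0, 0.0], [0.0, 0.0, 0.0], [0.0, 0.0, 0.0], [0.0, 0.0, 0.0], [0.0, 0.0, 0.0], [0.0, 0.0, 0.0]]
```

>>> jog_arm(travel=[[0.034, -0.004, -0.014], [0.067, -0.008, -0.028], [0.101, -0.012, -0.042], [0.134, -0.017, -0.056], [0.21, -0.022, -0.044], [0.285, -0.027, -0.032], [0.36, -0.032, -0.02], [0.435, -0.037, -0.008], [0.465, -0.037, 0.044], [0.495, -0.037, 0.096]], dr=[[0.0, 0.021, 0.0], [0.0, 0.041, 0.0], [0.0, 0.062, 0.0], [0.0, 0.083, 0.0], [0.0, 0.104, 0.0], [0.0, 0.125, 0.0], [0.0, 0.145, 0.0], [0.0, 0.166, 0.0], [0.0, 0.166, 0.0], [0.0, 0.166, 0.0]], claw=[0, 0, 0, 0, 0, 0, 0, 0, 0, 0])

```text
time_s: 9.3
tcp_pos: [0.4307, 0.1495, 0.1345]
eef_rot: [-179.9, -29.8, -90.1]
contact_force: [-0.7, 0.3, -2.2]
gripper_width: 0.0249
gripper_force: 49.0
```

>>> jog_arm(travel=[[-0.03, 0.0, 0.052], [-0.06, 0.0, 0.104], [-0.067, 0.0, 0.115], [-0.073, 0.0, 0.127], [-0.08, 0.0, 0.138], [-0.086, 0.0, 0.149], [-0.086, 0.0, 0.149], [-0.086, 0.0, 0.149], [-0.086, 0.0, 0.149], [-0.086, 0.0, 0.149]], dr=[[0.0, 0.0, 0.0], [0.0, 0.0, 0.0], [0.0, 0.0, 0.0], [0.0, 0.0, 0.0], [0.0, 0.0, 0.0], [0.0, 0.0, 0.0], [0.0, 0.0, 0.0], [0.0, 0.0, 0.0], [0.0, 0.0, 0.0], [0.0, 0.0, 0.0]], claw=[0, 0, 0, 0, 0, 0, 0, 0, 0, 0])

```text
time_s: 10.55
tcp_pos: [0.4308, 0.1497, 0.0497]
eef_rot: [-179.9, -29.8, -90.1]
contact_force: [0.8, 3.6, 5.2]
gripper_width: 0.0241
gripper_force: 49.5
```

```bash
python3 - <<'E'
from h import *
st(); print(r.get_state()["joints"])
c=r.capture("side"); save(c,"lay1"); P=cloud(c)
d=r.regions_of("scoop","side")[0]; q=P[d["pixels"]]; print(d["conf"],d["extent"],np.percentile(q,[1,99],axis=0))
cv2.imwrite("pics/lay1.png",cv2.resize(c["pixels"][150:350,180:380,::-1],(600,600)))
E
```

```text
10.55 [0.4308 0.1497 0.0497] [-179.9316  -29.8247  -90.0678] F [0.787  3.5724 5.1992] w 0.024064706793927776 49.50781166553497
[ 57.4874  23.1013 -37.669   18.7422 -56.4651 -71.73  ]
0.71 [282.6, 241.6, 313.5, 267.4] [[0.3774 0.0129 0.0026]
 [0.4394 0.2681 0.1511]]
```

View pics/lay1.png

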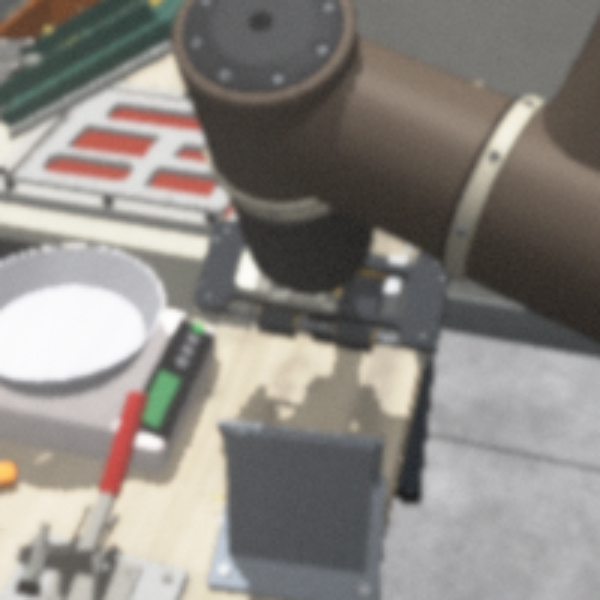

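>>> jog_arm(travel=[[0, 0, 0], [0, 0, 0], [0, 0, 0], [0, 0, 0], [0, 0, -0.03], [0, 0, -0.08], [0, 0, -0.16], [0, 0, -0.24], [-0.06, 0, -0.3], [-0.1, 0, -0.36]], dr=[[0, 0, 0], [0, 0, 0], [0, 0, 0], [0, 0, 0], [0, 0, 0], [0, 0, 0], [0, 0, 0], [0, 0, 0], [0, 0, 0], [0, 0, 0]], claw=[0.5, 0.7, 0.7, 0.7, 0.7, 0.7, 0.7, 0.7, 0.7, 0.7])

```text
time_s: 11.9
tcp_pos: [0.4302, 0.2831, 0.1809]
eef_rot: [180.0, -29.9, -90.1]
contact_force: [1.0, -0.1, -0.1]
gripper_width: 0.0613
gripper_force: 0.0
```

```bash
python3 - <<'E'
from h import *
p,q=cmd(); setcmd(p+q.apply(np.array([-.1,0,-.36])*.5),q); st()
ims=[]
for n in("top","side"):
    c=r.capture(n); P=cloud(c); np.savez(f"{n}1.npz",P=P,im=c["pixels"])
    d=r.regions_of("scoop",n)
    if d:
        d=d[0]; q=P[d["pixels"]]; print(n,d["conf"],d["extent"],np.percentile(q,[1,99],axis=0))
        f=q[q[:,2]<.009]; 
        if len(f)>10: print("floor",cv2.minAreaRect((f[:,:2]*1000).astype(np.float32)),np.median(f[:,2]))
        h=P[(np.abs(P[...,0]-.43)<.06)&(P[...,1]>.09)&(P[...,1]<.215)&(P[...,2]>.03)&(P[...,2]<.105)]
        for y in np.arange(.09,.21,.02):
            s=h[(h[:,1]>=y)&(h[:,1]<y+.02)]
            if len(s): print(y,s.min(0),s.max(0),len(s))
    ims.append(cv2.resize(c["pixels"][170:290,180:300,::-1] if n=="top" else c["pixels"][190:310,230:350,::-1],(400,400)))
cv2.imwrite("pics/lay2.png",np.hstack(ims))
E
```

```text
11.9 [0.4302 0.2831 0.1809] [179.9893 -29.8627 -90.0798] F [ 0.983  -0.1257 -0.1212] w 0.061269838652319525 0.0
top 0.75 [183.7, 216.7, 259.2, 250.6] [[ 0.3852 -0.0254 -0.0016]
 [ 0.4786  0.1848  0.0846]]
floor ((431.11419677734375, 41.09878158569336), (90.3772201538086, 136.21142578125), 1.7752243280410767) 0.0029223807409010094
0.09 [0.3833 0.09   0.0416] [0.4753 0.11   0.0612] 74
0.11 [0.4177 0.11   0.0558] [0.4405 0.1294 0.0681] 59
0.13 [0.4177 0.1312 0.0594] [0.4404 0.1491 0.0753] 63
0.15000000000000002 [0.4177 0.1503 0.0633] [0.4404 0.1694 0.0835] 70
0.17 [0.4177 0.1701 0.0721] [0.4402 0.1888 0.0885] 62
0.19 [0.4262 0.1923 0.0735] [0.4318 0.1927 0.0753] 3
side 0.69 [277.7, 231.3, 312.0, 263.5] [[ 0.391  -0.026   0.0004]
 [ 0.4794  0.3414  0.2686]]
floor ((463.6803283691406, 47.862518310546875), (72.2388916015625, 147.18963623046875), 36.74245834350586) 0.003942027564613204
0.09 [0.4675 0.0903 0.0388] [0.4675 0.0903 0.0388] 1
0.17 [0.4186 0.17   0.0672] [0.4437 0.19   0.0858] 48
0.19 [0.4236 0.1901 0.0705] [0.4386 0.193  0.0816] 6
```

View pics/lay2.png

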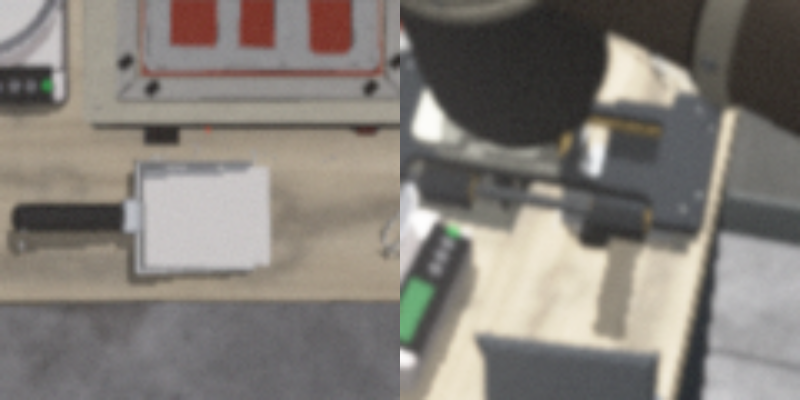

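```bash
cat >> h.py <<'E'
B0=np.array([.5935,-.319]); BY=-6.2
def binp(x,y,z): c,s=np.cos(np.radians(BY)),np.sin(np.radians(BY)); return np.array([B0[0]+c*x-s*y,B0[1]+s*x+c*y,z])
def digL(L,z,pitch,y=0): return tool(lipat(binp(L/1000,y/1000,z/1000),BY,pitch))
E
python3 - <<'E'
from h import *
t=tool(scoop((.4297,.038,0),-90,0)); zz=t[1].as_matrix()[:,2]
plan([(t[0]-.1*zz,t[1],3),(*t,5)])
up=tool(scoop((.43,.038,.16),-90,0))
plan([(*t,5),(*up,5)])
a=tool(scoop((.44,-.08,.22),-50,0))
plan([(*a,5),(*digL(-25,150,22),5)])
E
```

```text
cmd-meas [ 0.076  -0.3072  0.8365] 0.037663597210629195
travel [[0.036, 0.0, 0.058], [0.072, 0.001, 0.116], [0.108, 0.001, 0.174], [0.108, 0.001, 0.214], [0.108, 0.001, 0.254], [0.108, 0.001, 0.294], [0.108, 0.001, 0.334], [0.108, 0.001, 0.374], [0.108, 0.001, 0.374], [0.108, 0.001, 0.374]]
dr [[0.0, 0.0, 0.0], [0.0, 0.0, 0.0], [0.0, 0.0, 0.0], [0.0, 0.0, 0.0], [0.0, 0.0, 0.0], [0.0, 0.0, 0.0], [0.0, 0.0, 0.0], [0.0, 0.0, 0.0], [0.0, 0.0, 0.0], [0.0, 0.0, 0.0]]
cmd-meas [  -0.6195 -140.2888 -134.4037] 0.037663597210629195
travel [[0.0, 0.0, 0.0], [0.0, 0.0, 0.0], [0.0, 0.0, 0.0], [0.0, 0.0, 0.0], [0.0, 0.0, 0.0], [0.032, 0.0, -0.056], [0.064, -0.001, -0.111], [0.096, -0.001, -0.166], [0.127, -0.001, -0.222], [0.159, -0.001, -0.277]]
dr [[0.0, 0.0, 0.0], [0.0, 0.0, 0.0], [0.0, 0.0, 0.0], [0.0, 0.0, 0.0], [0.0, 0.0, 0.0], [0.0, 0.0, 0.0], [0.0, 0.0, 0.0], [0.0, 0.0, 0.0], [0.0, 0.0, 0.0], [0.0, 0.0, 0.0]]
cmd-meas [  -0.1194 -140.2229   25.2913] 0.037663597210629195
travel [[0.061, 0.023, 0.007], [0.123, 0.045, 0.015], [0.184, 0.068, 0.022], [0.246, 0.091, 0.03], [0.307, 0.113, 0.037], [0.392, 0.094, 0.09], [0.477, 0.075, 0.143], [0.563, 0.055, 0.196], [0.648, 0.036, 0.249], [0.733, 0.017, 0.302]]
dr [[0.011, 0.0, -0.019], [0.022, 0.0, -0.039], [0.033, 0.0, -0.058], [0.044, 0.0, -0.077], [0.056, 0.0, -0.096], [0.059, -0.008, -0.117], [0.063, -0.016, -0.138], [0.066, -0.024, -0.159], [0.07, -0.032, -0.18], [0.073, -0.041, -0.201]]
travel [[0.04, 0.093, 0.013], [0.04, 0.093, 0.013], [0.04, 0.093, 0.013], [0.04, 0.093, 0.013], [0.04, 0.093, 0.013], [0.04, 0.093, 0.013], [0.04, 0.093, 0.013], [0.04, 0.093, 0.013], [0.04, 0.093, 0.013], [0.04, 0.093, 0.013]]
dr [[0.007, -0.01, -0.019], [0.007, -0.01, -0.019], [0.007, -0.01, -0.019], [0.007, -0.01, -0.019], [0.007, -0.01, -0.019], [0.007, -0.01, -0.019], [0.007, -0.01, -0.019], [0.007, -0.01, -0.019], [0.007, -0.01, -0.019], [0.007, -0.01, -0.019]]
```

>>> jog_arm(travel=[[0.036, 0.0, 0.058], [0.072, 0.001, 0.116], [0.108, 0.001, 0.174], [0.108, 0.001, 0.214], [0.108, 0.001, 0.254], [0.108, 0.001, 0.294], [0.108, 0.001, 0.334], [0.108, 0.001, 0.374], [0.108, 0.001, 0.374], [0.108, 0.001, 0.374]], dr=[[0.0, 0.0, 0.0], [0.0, 0.0, 0.0], [0.0, 0.0, 0.0], [0.0, 0.0, 0.0], [0.0, 0.0, 0.0], [0.0, 0.0, 0.0], [0.0, 0.0, 0.0], [0.0, 0.0, 0.0], [0.0, 0.0, 0.0], [0.0, 0.0, 0.0]], claw=[0.7, 0.7, 0.7, 0.7, 0.7, 0.7, 0.7, 0.7, 0.7, 0.5], newtons=60)

```text
time_s: 13.35
tcp_pos: [0.4299, 0.1419, 0.0456]
eef_rot: [-180.0, -29.9, -90.1]
contact_force: [-0.2, 0.3, 1.0]
gripper_width: 0.0557
gripper_force: 0.0
```

>>> jog_arm(travel=[[0.0, 0.0, 0.0], [0.0, 0.0, 0.0], [0.0, 0.0, 0.0], [0.0, 0.0, 0.0], [0.0, 0.0, 0.0], [0.032, 0.0, -0.056], [0.064, -0.001, -0.111], [0.096, -0.001, -0.166], [0.127, -0.001, -0.222], [0.159, -0.001, -0.277]], dr=[[0.0, 0.0, 0.0], [0.0, 0.0, 0.0], [0.0, 0.0, 0.0], [0.0, 0.0, 0.0], [0.0, 0.0, 0.0], [0.0, 0.0, 0.0], [0.0, 0.0, 0.0], [0.0, 0.0, 0.0], [0.0, 0.0, 0.0], [0.0, 0.0, 0.0]], claw=[0, 0, 0, 0, 0, 0, 0, 0, 0, 0], newtons=60)

```text
time_s: 14.6
tcp_pos: [0.4299, 0.142, 0.2056]
eef_rot: [180.0, -29.9, -90.1]
contact_force: [0.4, -0.3, -2.0]
gripper_width: 0.0237
gripper_force: 59.8
```

>>> jog_arm(travel=[[0.061, 0.023, 0.007], [0.123, 0.045, 0.015], [0.184, 0.068, 0.022], [0.246, 0.091, 0.03], [0.307, 0.113, 0.037], [0.392, 0.094, 0.09], [0.477, 0.075, 0.143], [0.563, 0.055, 0.196], [0.648, 0.036, 0.249], [0.733, 0.017, 0.302]], dr=[[0.011, 0.0, -0.019], [0.022, 0.0, -0.039], [0.033, 0.0, -0.058], [0.044, 0.0, -0.077], [0.056, 0.0, -0.096], [0.059, -0.008, -0.117], [0.063, -0.016, -0.138], [0.066, -0.024, -0.159], [0.07, -0.032, -0.18], [0.073, -0.041, -0.201]], claw=[0, 0, 0, 0, 0, 0, 0, 0, 0, 0])

```text
time_s: 15.85
tcp_pos: [0.4014, -0.1579, 0.257]
eef_rot: [177.0, -15.4, -23.8]
contact_force: [-0.1, 1.4, -0.7]
gripper_width: 0.0238
gripper_force: 59.8
```

>>> jog_arm(travel=[[0.04, 0.093, 0.013], [0.04, 0.093, 0.013], [0.04, 0.093, 0.013], [0.04, 0.093, 0.013], [0.04, 0.093, 0.013], [0.04, 0.093, 0.013], [0.04, 0.093, 0.013], [0.04, 0.093, 0.013], [0.04, 0.093, 0.013], [0.04, 0.093, 0.013]], dr=[[0.007, -0.01, -0.019], [0.007, -0.01, -0.019], [0.007, -0.01, -0.019], [0.007, -0.01, -0.019], [0.007, -0.01, -0.019], [0.007, -0.01, -0.019], [0.007, -0.01, -0.019], [0.007, -0.01, -0.019], [0.007, -0.01, -0.019], [0.007, -0.01, -0.019]], claw=[0, 0, 0, 0, 0, 0, 0, 0, 0, 0])

```text
time_s: 17.1
tcp_pos: [0.4018, -0.2077, 0.2587]
eef_rot: [177.9, -11.6, -17.1]
contact_force: [-0.8, -0.1, -1.2]
gripper_width: 0.0236
gripper_force: 59.8
```

```bash
python3 - <<'E'
from h import *
st(); print(np.array(r.get_state()["joints"])); p,q=cmd(); print(p,q.as_euler('xyz',degrees=True))
ims=[]
for n in("top","side"):
    c=r.capture(n); P=cloud(c); np.savez(f"{n}2.npz",P=P,im=c["pixels"]); ims.append(c["pixels"])
    print(n,"lip tip",[(d["at"],P[int(d["at"][1]),int(d["at"][0])]) for d in r.tip_of("scoop_lip",n)[:1]])
ims=[cv2.resize(ims[0][110:260,290:440,::-1],(400,400)),cv2.resize(ims[1][100:250,200:350,::-1],(400,400))]
cv2.imwrite("pics/pre.png",np.hstack(ims))
E
```

```text
17.1 [ 0.4018 -0.2077  0.2587] [177.8637 -11.5638 -17.1018] F [-0.7577 -0.0524 -1.1679] w 0.023622900455618535 59.81357216835022
[  3.2034 -10.7222 -33.9801   7.171  -56.8175  66.0714]
[ 0.4306 -0.3013  0.2556] [-179.821    -7.8386   -6.2171]
top lip tip [([344.6, 188.5], array([ 0.5718, -0.2839,  0.0003]))]
side lip tip [([287.3, 153.5], array([ 0.5244, -0.1963,  0.1956]))]
```

View pics/pre.png

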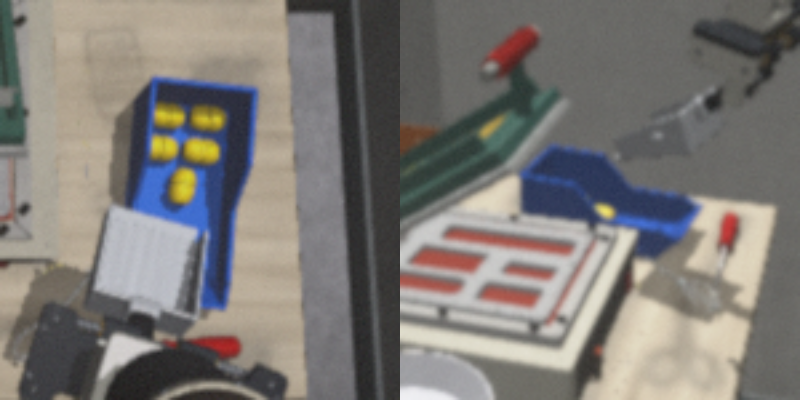

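```bash
python3 - <<'E'
from h import *
setcmd(*measured())
plan([(*digL(-25,150,22),10)])
plan([(*digL(-25,50,22),5),(*digL(-25,14,22),3)])
E
```

```text
cmd-meas [0. 0. 0.] 3.556230174526719e-15
travel [[0.011, 0.016, 0.003], [0.021, 0.032, 0.007], [0.032, 0.048, 0.01], [0.043, 0.064, 0.014], [0.053, 0.08, 0.017], [0.064, 0.096, 0.021], [0.075, 0.113, 0.024], [0.085, 0.129, 0.028], [0.096, 0.145, 0.031], [0.106, 0.161, 0.035]]
dr [[0.001, -0.001, -0.003], [0.002, -0.002, -0.006], [0.003, -0.003, -0.009], [0.004, -0.004, -0.012], [0.006, -0.005, -0.015], [0.007, -0.006, -0.018], [0.008, -0.007, -0.021], [0.009, -0.007, -0.024], [0.01, -0.008, -0.027], [0.011, -0.009, -0.03]]
cmd-meas [ 28.5474 -93.6365  -3.5705] 11.95157902945482
travel [[-0.006, 0.0, 0.04], [-0.011, 0.0, 0.079], [-0.017, 0.0, 0.119], [-0.022, 0.0, 0.158], [-0.028, 0.0, 0.198], [-0.031, 0.0, 0.221], [-0.035, 0.0, 0.245], [-0.038, 0.0, 0.269], [-0.038, 0.0, 0.269], [-0.038, 0.0, 0.269]]
dr [[0.0, 0.0, 0.0], [0.0, 0.0, 0.0], [0.0, 0.0, 0.0], [0.0, 0.0, 0.0], [0.0, 0.0, 0.0], [0.0, 0.0, 0.0], [0.0, 0.0, 0.0], [0.0, 0.0, 0.0], [0.0, 0.0, 0.0], [0.0, 0.0, 0.0]]
```

>>> jog_arm(travel=[[0.011, 0.016, 0.003], [0.021, 0.032, 0.007], [0.032, 0.048, 0.01], [0.043, 0.064, 0.014], [0.053, 0.08, 0.017], [0.064, 0.096, 0.021], [0.075, 0.113, 0.024], [0.085, 0.129, 0.028], [0.106, 0.161, 0.035], [0.106, 0.161, 0.035]], dr=[[0.001, -0.001, -0.003], [0.002, -0.002, -0.006], [0.003, -0.003, -0.009], [0.004, -0.004, -0.012], [0.006, -0.005, -0.015], [0.007, -0.006, -0.018], [0.008, -0.007, -0.021], [0.009, -0.007, -0.024], [0.011, -0.009, -0.03], [0.011, -0.009, -0.03]], claw=[0, 0, 0, 0, 0, 0, 0, 0, 0, 0])

```text
time_s: 18.55
tcp_pos: [0.4308, -0.3023, 0.2547]
eef_rot: [180.0, -8.1, -6.3]
contact_force: [0.5, 1.0, -1.6]
gripper_width: 0.0238
gripper_force: 59.8
```

```bash
python3 - <<'E'
from h import *
s=scoop_of(cmd()); print("model origin",s[0],"lip",binp(-.025,0,.15))
c=r.capture("top"); P=cloud(c).reshape(-1,3)
q=s[1].inv().apply(P-s[0])*1000
m=(np.abs(q[:,0])<75)&(np.abs(q[:,1])<60)&(np.abs(q[:,2])<60); q=q[m]
f=q[(np.abs(q[:,2])<12)&(q[:,0]>-40)&(q[:,0]<75)]
print("x",np.percentile(f[:,0],[1,99]),"y",np.percentile(q[:,1],[1,99]))
A=np.c_[f[:,0],f[:,1],np.ones(len(f))]; print("floor plane",np.linalg.lstsq(A,f[:,2],rcond=None)[0],len(f))
for x in(-40,-20,0,20,40):
    g=q[np.abs(q[:,0]-x)<6]; print(x,np.percentile(g[:,1],[0,100]))
# bin re-fit: upper edges
b=P[(P[:,0]>.44)&(P[:,0]<.73)&(P[:,1]>-.42)&(P[:,1]<-.22)&(P[:,2]>.03)&(P[:,2]<.1)]
l=np.stack([((b[:,0]-B0[0])*np.cos(np.radians(BY))+(b[:,1]-B0[1])*np.sin(np.radians(BY))),(-(b[:,0]-B0[0])*np.sin(np.radians(BY))+(b[:,1]-B0[1])*np.cos(np.radians(BY))),b[:,2]],1)*1000
for x in range(-120,110,20):
    g=l[np.abs(l[:,0]-x)<8]
    if len(g): print("bin",x,g[:,1].min(),g[:,1].max(),g[:,2].max())
print("bin x",l[l[:,2]>70][:,0].max())
E
```

```text
model origin [ 0.5093 -0.3101  0.0382] lip [ 0.5686 -0.3163  0.15  ]
x [42.2179 74.4227] y [-53.8068  59.4282]
floor plane [  0.0257   0.2717 -17.5094] 63Traceback (most recent call last):
  File "<stdin>", line 10, in <module>
    return _quantile_unchecked(
        a, q, axis, out, overwrite_input, method, keepdims, weights)
    return _ureduce(a,
                    func=_quantile_ureduce_func,
    ...<5 lines>...
                    overwrite_input=overwrite_input,
                    method=method)
    r = func(a, **kwargs)
    result = _quantile(arr,
                       quantiles=q,
    ...<2 lines>...
                       out=out,
                       weights=wgt)
    slices_having_nans = np.isnan(arr[-1, ...])
                                  ~~~^^^^^^^^^
IndexError: index -1 is out of bounds for axis 0 with size 0
```

>>> jog_arm(travel=[[-0.006, 0.0, 0.04], [-0.011, 0.0, 0.079], [-0.017, 0.0, 0.119], [-0.022, 0.0, 0.158], [-0.028, 0.0, 0.198], [-0.028, 0.0, 0.198], [-0.028, 0.0, 0.198], [-0.028, 0.0, 0.198], [-0.028, 0.0, 0.198], [-0.028, 0.0, 0.198]], dr=[[0, 0, 0], [0, 0, 0], [0, 0, 0], [0, 0, 0], [0, 0, 0], [0, 0, 0], [0, 0, 0], [0, 0, 0], [0, 0, 0], [0, 0, 0]], claw=[0, 0, 0, 0, 0, 0, 0, 0, 0, 0])

```text
time_s: 19.85
tcp_pos: [0.4306, -0.3014, 0.1555]
eef_rot: [180.0, -8.1, -6.2]
contact_force: [0.1, 0.3, -1.6]
gripper_width: 0.0238
gripper_force: 59.8
```

```bash
cat > chk.py <<'E'
from h import *
def chk(cam="top"):
    s=scoop_of(measured()); c=r.capture(cam); P=cloud(c).reshape(-1,3)
    q=s[1].inv().apply(P-s[0])*1000
    q=q[(np.abs(q[:,0])<80)&(np.abs(q[:,1])<60)&(q[:,2]>-12)&(q[:,2]<60)]
    f=q[(np.abs(q[:,2])<12)&(q[:,0]>-40)&(np.abs(q[:,1])<40)]
    print("x",np.percentile(f[:,0],[1,50,99]),"y",np.percentile(q[:,1],[1,99]))
    A=np.c_[f[:,0],f[:,1],np.ones(len(f))]; print("floor plane",np.linalg.lstsq(A,f[:,2],rcond=None)[0],len(f))
    for x in(-40,-20,0,20,40):
        g=q[np.abs(q[:,0]-x)<6]
        if len(g): print(x,g[:,1].min(),g[:,1].max())
    return P,c
E
python3 - <<'E'
from chk import *
setcmd(*digL(-25,50,22))
P,c=chk()
b=P[(P[:,0]>.44)&(P[:,0]<.73)&(P[:,1]>-.42)&(P[:,1]<-.22)&(P[:,2]>.035)&(P[:,2]<.1)]
cc,ss=np.cos(np.radians(BY)),np.sin(np.radians(BY)); d=b[:,:2]-B0
l=np.stack([d[:,0]*cc+d[:,1]*ss,-d[:,0]*ss+d[:,1]*cc,b[:,2]],1)*1000
for x in range(-120,110,20):
    g=l[np.abs(l[:,0]-x)<8]
    if len(g): print("bin",x,g[:,1].min(),g[:,1].max(),g[:,2].max())
print("bin x",l[l[:,2]>70][:,0].max())
st()
E
```

```text
x [-19.608   24.0596  64.083 ] y [-53.7802  57.0972]
floor plane [-0.0119 -0.001   2.8753] 643
-40 -46.57529000625456 -42.521850625961044
-20 -47.151625273499334 50.22842091703902
0 -43.77723222048268 50.20826042437539
20 -45.56262983274295 51.00538372371488
40 -47.107773447191455 57.43128431902002
bin -100 -44.43416161623813 26.892982327105173 96.62986317366196
bin -80 -44.2826062496665 57.96836562468304 99.49823533348057
bin -60 -45.73886540777557 58.02114520225494 98.35483512811005
bin -40 -47.291911844658145 57.392642560135 97.0051246126138
bin -20 -57.034633547284166 57.461441210136734 81.29504432847123
bin 0 -56.889969678638614 58.04357468871748 83.02189046808661
bin 20 -57.01461131409924 56.44729254364355 97.28073964349716
bin 40 -58.55352435342221 56.65305493663322 95.19209349413215
bin 60 -57.55873950676868 57.44102489866834 96.54158252047695
bin 80 -58.54244276691793 56.50092161041398 97.73696285404453
bin 100 -58.39005703598232 55.337167652479465 98.33100342083779
bin x 104.23444575614728
19.9 [ 0.4306 -0.3014  0.1554] [179.9648  -8.1314  -6.2098] F [ 0.0206 -0.7915 -2.1981] w 0.023785400252192748 59.813591837882996
```

```bash
sed -i 's/BY=-6.2/BY=-6.7/' h.py; python3 - <<'E'
from h import *
plan([(*digL(-25,5,22),4),(*digL(-10,4.5,17),3),(*digL(5,4.5,11),3)])
E
```

```text
cmd-meas [-0.052   0.123  -0.0279] 0.1367474151388317
travel [[-0.003, -0.001, 0.022], [-0.006, -0.001, 0.045], [-0.009, -0.002, 0.067], [-0.013, -0.003, 0.089], [-0.01, -0.003, 0.098], [-0.007, -0.003, 0.107], [-0.004, -0.003, 0.117], [-0.001, -0.003, 0.128], [0.002, -0.003, 0.139], [0.004, -0.003, 0.15]]
dr [[0.0, 0.0, 0.0], [0.0, 0.0, 0.001], [0.0, 0.0, 0.001], [0.0, 0.0, 0.001], [0.0, 0.005, 0.001], [0.0, 0.009, 0.001], [0.0, 0.014, 0.001], [0.0, 0.019, 0.001], [0.0, 0.025, 0.001], [0.0, 0.031, 0.001]]
```

>>> jog_arm(travel=[[-0.003, -0.001, 0.022], [-0.006, -0.001, 0.045], [-0.009, -0.002, 0.067], [-0.013, -0.003, 0.089], [-0.01, -0.003, 0.098], [-0.007, -0.003, 0.107], [-0.004, -0.003, 0.117], [-0.001, -0.003, 0.128], [0.002, -0.003, 0.139], [0.004, -0.003, 0.15]], dr=[[0.0, 0.0, 0.0], [0.0, 0.0, 0.001], [0.0, 0.0, 0.001], [0.0, 0.0, 0.001], [0.0, 0.005, 0.001], [0.0, 0.009, 0.001], [0.0, 0.014, 0.001], [0.0, 0.019, 0.001], [0.0, 0.025, 0.001], [0.0, 0.031, 0.001]], claw=[0, 0, 0, 0, 0, 0, 0, 0, 0, 0])

```text
time_s: 21.15
tcp_pos: [0.4428, -0.3012, 0.0804]
eef_rot: [-179.9, -19.3, -6.6]
contact_force: [-0.1, 0.1, -2.2]
gripper_width: 0.0234
gripper_force: 59.8
```

```bash
python3 - <<'E'
from h import *
plan([(*digL(22,4.0,4),4),(*digL(60,4.0,3),6)])
plan([(*digL(96,4.0,3),8)])
E
```

```text
cmd-meas [0.1712 0.0502 0.9571] 0.1364081475738105
travel [[0.001, 0.0, 0.011], [0.002, 0.0, 0.022], [0.003, 0.0, 0.033], [0.003, 0.0, 0.044], [0.015, 0.0, 0.049], [0.026, 0.001, 0.054], [0.038, 0.001, 0.059], [0.049, 0.001, 0.064], [0.06, 0.001, 0.069], [0.072, 0.001, 0.074]]
dr [[0.0, 0.005, 0.0], [0.0, 0.01, 0.0], [0.0, 0.014, 0.0], [0.0, 0.019, 0.0], [0.0, 0.019, 0.0], [0.0, 0.02, 0.0], [0.0, 0.02, 0.0], [0.0, 0.021, 0.0], [0.0, 0.021, 0.0], [0.0, 0.022, 0.0]]
cmd-meas [ 45.9662  -5.6765 -22.1787] 7.788649545708381
travel [[0.008, 0.0, 0.004], [0.016, 0.0, 0.008], [0.024, 0.0, 0.012], [0.032, 0.0, 0.016], [0.04, 0.0, 0.02], [0.048, 0.0, 0.024], [0.056, 0.0, 0.028], [0.064, 0.0, 0.032], [0.064, 0.0, 0.032], [0.064, 0.0, 0.032]]
dr [[0.0, 0.0, 0.0], [0.0, 0.0, 0.0], [0.0, 0.0, 0.0], [0.0, 0.0, 0.0], [0.0, 0.0, 0.0], [0.0, 0.0, 0.0], [0.0, 0.0, 0.0], [0.0, 0.0, 0.0], [0.0, 0.0, 0.0], [0.0, 0.0, 0.0]]
```

>>> jog_arm(travel=[[0.001, 0.0, 0.011], [0.002, 0.0, 0.022], [0.003, 0.0, 0.033], [0.003, 0.0, 0.044], [0.015, 0.0, 0.049], [0.026, 0.001, 0.054], [0.038, 0.001, 0.059], [0.049, 0.001, 0.064], [0.06, 0.001, 0.069], [0.072, 0.001, 0.074]], dr=[[0.0, 0.005, 0.0], [0.0, 0.01, 0.0], [0.0, 0.014, 0.0], [0.0, 0.019, 0.0], [0.0, 0.019, 0.0], [0.0, 0.02, 0.0], [0.0, 0.02, 0.0], [0.0, 0.021, 0.0], [0.0, 0.021, 0.0], [0.0, 0.022, 0.0]], claw=[0, 0, 0, 0, 0, 0, 0, 0, 0, 0])

```text
time_s: 22.4
tcp_pos: [0.4894, -0.307, 0.058]
eef_rot: [-179.9, -27.2, -6.6]
contact_force: [0.1, 0.6, -3.2]
gripper_width: 0.0238
gripper_force: 59.8
```

```bash
python3 - <<'E'
from h import *
st()
c=r.capture("top"); cv2.imwrite("pics/dig1.png",cv2.resize(c["pixels"][120:240,300:420,::-1],(480,480)))
E
```

```text
22.4 [ 0.4894 -0.307   0.058 ] [-179.9418  -27.1937   -6.5759] F [ 0.0809  0.5961 -3.2224] w 0.0238481687086387 59.81393873691559
```

View pics/dig1.png

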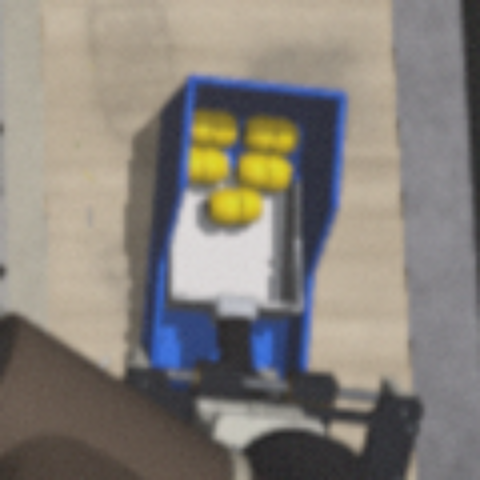

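>>> jog_arm(travel=[[0.008, 0.0, 0.004], [0.016, 0.0, 0.008], [0.024, 0.0, 0.012], [0.032, 0.0, 0.016], [0.04, 0.0, 0.02], [0.048, 0.0, 0.024], [0.056, 0.0, 0.028], [0.064, 0.0, 0.032], [0.064, 0.0, 0.032], [0.064, 0.0, 0.032]], dr=[[0.0, 0.0, 0.0], [0.0, 0.0, 0.0], [0.0, 0.0, 0.0], [0.0, 0.0, 0.0], [0.0, 0.0, 0.0], [0.0, 0.0, 0.0], [0.0, 0.0, 0.0], [0.0, 0.0, 0.0], [0.0, 0.0, 0.0], [0.0, 0.0, 0.0]], claw=[0, 0, 0, 0, 0, 0, 0, 0, 0, 0])

```text
time_s: 23.7
tcp_pos: [0.5248, -0.3112, 0.0587]
eef_rot: [-179.9, -27.2, -6.6]
contact_force: [-0.1, 0.6, -2.8]
gripper_width: 0.0238
gripper_force: 59.8
```

```bash
python3 - <<'E'
from h import *
st()
# tilt about heel, then lift
def heel(hx,z,pitch): 
    s=scoop((0,0,0),BY,pitch); return tool((binp(hx/1000,0,z/1000)-s[1].apply([-.052,0,0]),s[1]))
plan([(*heel(-19,6,-8),4),(*heel(-22,45,-12),3),(*heel(-24,90,-14),3)])
c=r.capture("top"); cv2.imwrite("pics/dig2.png",cv2.resize(c["pixels"][120:240,300:420,::-1],(480,480)))
E
```

```text
23.7 [ 0.5248 -0.3112  0.0587] [-179.9496  -27.2206   -6.5818] F [-0.0846  0.5847 -2.7774] w 0.0238456843530777 59.81372952461243
cmd-meas [-0.3926  0.2347 -0.157 ] 0.14664028421391836
travel [[-0.006, 0.0, 0.005], [-0.013, 0.0, 0.01], [-0.019, 0.0, 0.015], [-0.026, 0.0, 0.02], [-0.018, 0.0, -0.003], [-0.011, 0.0, -0.025], [-0.004, 0.0, -0.048], [0.007, 0.0, -0.074], [0.018, 0.0, -0.1], [0.03, 0.0, -0.127]]
dr [[0.0, 0.008, 0.0], [0.0, 0.015, 0.0], [0.0, 0.023, 0.0], [0.0, 0.03, 0.0], [0.0, 0.034, 0.0], [0.0, 0.038, 0.0], [0.0, 0.041, 0.0], [0.0, 0.043, 0.0], [0.0, 0.045, 0.0], [0.0, 0.047, 0.0]]
```

View pics/dig2.png

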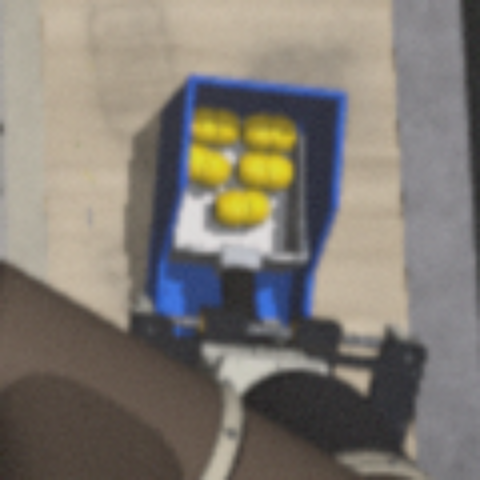

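>>> jog_arm(travel=[[-0.006, 0.0, 0.005], [-0.013, 0.0, 0.01], [-0.019, 0.0, 0.015], [-0.026, 0.0, 0.02], [-0.018, 0.0, -0.003], [-0.011, 0.0, -0.025], [-0.004, 0.0, -0.048], [0.007, 0.0, -0.074], [0.018, 0.0, -0.1], [0.03, 0.0, -0.127]], dr=[[0.0, 0.008, 0.0], [0.0, 0.015, 0.0], [0.0, 0.023, 0.0], [0.0, 0.03, 0.0], [0.0, 0.034, 0.0], [0.0, 0.038, 0.0], [0.0, 0.041, 0.0], [0.0, 0.043, 0.0], [0.0, 0.045, 0.0], [0.0, 0.047, 0.0]], claw=[0, 0, 0, 0, 0, 0, 0, 0, 0, 0])

```text
time_s: 25.0
tcp_pos: [0.509, -0.3092, 0.123]
eef_rot: [-179.9, -44.2, -6.6]
contact_force: [1.0, -0.1, -3.4]
gripper_width: 0.0237
gripper_force: 59.8
```

```bash
python3 - <<'E'
from chk import *
st(); print(np.array(r.get_state()["joints"])); P,c=chk(); s=scoop_of(measured()); print(s[0],s[1].as_euler('ZYX',degrees=True))
cv2.imwrite("pics/dig3.png",cv2.resize(c["pixels"][120:240,300:420,::-1],(480,480)))
E
```

```text
25.0 [ 0.509  -0.3092  0.123 ] [-179.9339  -44.1618   -6.5814] F [ 0.951  -0.1111 -3.4213] w 0.023731145485885934 59.81330215930939
[-31.4261   7.2836 -29.0118 -55.1913 -20.9644 161.7117]
x [-39.0291  17.5866  45.2138] y [-44.7825  50.1791]
floor plane [0.0035 0.0022 3.2189] 445
-40 -45.74789525317995 49.641031518073866
-20 -46.77323914450752 49.762681579653794
0 -44.961588760900725 54.959837365191795
20 -45.65178127558858 50.246325979445615
40 -45.58971759309135 50.38184792482013
[ 0.6206 -0.3224  0.1065] [ -6.5262 -14.3219  -0.0324]
```

View pics/dig3.png

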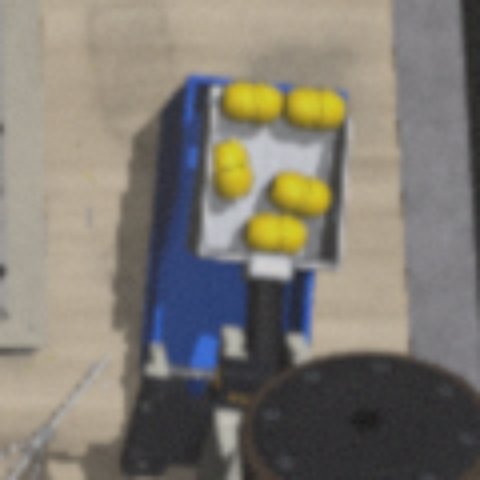

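```bash
cat >> chk.py <<'E'
def coup(cam="top"):
    c=r.capture(cam); P=cloud(c); s=scoop_of(measured())
    for d in r.tip_of("coupler_1",cam)[:6]:
        u,v=np.round(d["at"]).astype(int); w=P[v,u]; print(round(d["conf"],2),w,"scoop mm",s[1].inv().apply(w-s[0])*1000)
    return c,P
E
python3 - <<'E'
from chk import *
coup()
s=scoop_of(cmd()); a=tool((s[0]+[-.01,0.0,.10],R.from_euler('ZYX',[-6.7,-15,0],degrees=True)))
plan([(*a,10)])
E
```

```text
0.71 [ 0.5837 -0.3255  0.1284] scoop mm [-29.6148  -7.4501  31.0203]
0.65 [ 0.6627 -0.3473  0.1481] scoop mm [ 53.756  -20.2357  30.2007]
0.52 [ 0.6627 -0.3091  0.1488] scoop mm [49.6565 17.7437 31.9589]
0.46 [ 0.6052 -0.3417  0.132 ] scoop mm [ -6.2248 -21.1705  28.8202]
0.38 [0.6211 0.2169 0.0593] scoop mm [-70.2442 535.7183 -29.5228]
cmd-meas [-0.4294 -0.0917 -1.234 ] 0.23294746530115554
travel [[0.012, 0.0, -0.016], [0.024, 0.0, -0.031], [0.036, 0.0, -0.047], [0.049, 0.001, -0.062], [0.061, 0.001, -0.078], [0.073, 0.001, -0.093], [0.085, 0.001, -0.109], [0.097, 0.001, -0.124], [0.109, 0.001, -0.14], [0.121, 0.001, -0.155]]
dr [[0.0, 0.0, 0.0], [0.0, 0.001, 0.0], [0.0, 0.001, 0.0], [0.0, 0.001, 0.0], [0.0, 0.001, 0.0], [0.0, 0.002, 0.0], [0.0, 0.002, 0.0], [0.0, 0.002, 0.0], [0.0, 0.003, 0.0], [0.0, 0.003, 0.0]]
```

>>> jog_arm(travel=[[0.006, 0.0, -0.008], [0.012, 0.0, -0.016], [0.024, 0.0, -0.031], [0.036, 0.0, -0.047], [0.049, 0.001, -0.062], [0.061, 0.001, -0.078], [0.085, 0.001, -0.109], [0.109, 0.001, -0.14], [0.121, 0.001, -0.155], [0.121, 0.001, -0.155]], dr=[[0.0, 0.0, 0.0], [0.0, 0.001, 0.0], [0.0, 0.001, 0.0], [0.0, 0.001, 0.0], [0.0, 0.001, 0.0], [0.0, 0.002, 0.0], [0.0, 0.002, 0.0], [0.0, 0.002, 0.0], [0.0, 0.003, 0.0], [0.0, 0.003, 0.0]], claw=[0, 0, 0, 0, 0, 0, 0, 0, 0, 0])

```text
time_s: 26.4
tcp_pos: [0.4984, -0.3085, 0.2201]
eef_rot: [-179.9, -45.3, -6.6]
contact_force: [0.6, -0.6, -3.8]
gripper_width: 0.0235
gripper_force: 59.8
```

```bash
python3 - <<'E'
from chk import *
st(); print(np.array(r.get_state()["joints"])); c,P=coup()
np.savez("top3.npz",im=c["pixels"],P=P)
E
```

```text
26.4 [ 0.4984 -0.3085  0.2201] [-179.9243  -45.2508   -6.5898] F [ 0.644  -0.6194 -3.7994] w 0.023488650022385697 59.813799262046814
[-24.6265  -3.1323 -30.739  -35.4067 -22.4393 136.221 ]
0.56 [ 0.6046 -0.2831  0.2386] scoop mm [ 0.4019 37.3951 37.3   ]
0.55 [ 0.6267 -0.3378  0.24  ] scoop mm [ 28.0128 -14.4389  31.3206]
0.49 [ 0.6264 -0.2954  0.2418] scoop mm [23.4879 27.6921 34.3354]
0.49 [ 0.5672 -0.3181  0.224 ] scoop mm [-35.4134  -1.665   31.9669]
```

```bash
python3 - <<'E'
from chk import *
for n in("top0","side0"):
    P=np.load(n+".npz")["P"].reshape(-1,3)
    for x in np.arange(.5,.8,.04):
        g=P[(P[:,0]>x)&(P[:,0]<x+.04)&(abs(P[:,1])<.19)]; print(n,round(x,2),np.percentile(g[:,2],99.5) if len(g) else 0,end="; ")
    print()
p,q=cmd(); W=[]
az0=np.degrees(np.arctan2(p[1],p[0])); r0=np.hypot(*p[:2]); print(az0,r0)
def arc(az,rad,z,yaw,pitch):
    s=scoop((0,0,0),yaw,pitch); return (pol(rad,az,z),s[1]*G["R"])
for f in np.linspace(0,1,9)[1:]:
    az=az0+f*(19.5-az0); rad=r0+(.45-r0)*min(1,f*2); z=p[2]+min(1,2*f)*.10
    W.append((*arc(az,rad,z,-6.7+f*26.2,-15),2))
plan(W)
E
```

```text
top0 0.5 0.10806797534187997; top0 0.54 0.27133642444651157; top0 0.58 0.3704698141118636; top0 0.62 0.36581975873117006; top0 0.66 0.27321702190951136; top0 0.7 0.246331197935902; top0 0.74 0.21905266009934368; top0 0.78 0.19170502592415317; 
side0 0.5 0.10709874026855558; side0 0.54 0.10822645800278408; side0 0.58 0.3701365258186529; side0 0.62 0.3622346719580981; side0 0.66 0.2725538453759787; side0 0.7 0.24591942829461574; side0 0.74 0.21865627634551416; side0 0.78 0.191570061858636; 
-31.76709692399187 0.5864249193505138
cmd-meas [ 0.4589 -0.215   0.831 ] 0.07138314479774867
travel [[0.012, -0.072, -0.023], [0.024, -0.144, -0.046], [0.03, -0.21, -0.075], [0.036, -0.277, -0.105], [0.036, -0.338, -0.14], [0.036, -0.399, -0.175], [0.032, -0.453, -0.215], [0.027, -0.507, -0.255], [0.025, -0.557, -0.257], [0.023, -0.607, -0.259]]
dr [[0.003, 0.0, -0.003], [0.006, 0.0, -0.006], [0.009, 0.0, -0.01], [0.012, 0.0, -0.013], [0.016, 0.0, -0.016], [0.019, 0.0, -0.019], [0.022, 0.0, -0.022], [0.025, 0.0, -0.026], [0.029, 0.0, -0.029], [0.032, 0.0, -0.032]]
travel [[0.004, -0.05, 0.004], [0.007, -0.1, 0.008], [0.007, -0.15, 0.008], [0.007, -0.201, 0.008], [0.003, -0.251, 0.004], [-0.001, -0.301, 0.0], [-0.001, -0.301, 0.0], [-0.001, -0.301, 0.0], [-0.001, -0.301, 0.0], [-0.001, -0.301, 0.0]]
dr [[0.003, 0.0, -0.003], [0.006, 0.0, -0.006], [0.009, 0.0, -0.01], [0.013, 0.0, -0.013], [0.016, 0.0, -0.016], [0.019, 0.0, -0.019], [0.019, 0.0, -0.019], [0.019, 0.0, -0.019], [0.019, 0.0, -0.019], [0.019, 0.0, -0.019]]
```

```bash
python3 - <<'E'
from chk import *
setcmd(*tool((lambda s:s)(scoop_of(measured()))))
p,q=cmd(); W=[]
az0=np.degrees(np.arctan2(p[1],p[0])); r0=np.hypot(*p[:2])
def arc(az,rad,z,yaw,pitch):
    s=scoop((0,0,0),yaw,pitch); return (pol(rad,az,z),s[1]*G["R"])
W=[(*arc(-32,.52,.34,-10,-15),4),(*arc(-30,.44,.45,-12,-15),5),(*arc(-28,.43,.455,-14,-15),1)]
n=8
for f in np.arange(1,n+1)/n:
    W.append((*arc(-28+f*47.5,.43,.455,-14+f*33.5,-15),1))
plan(W)
E
```

```text
cmd-meas [0. 0. 0.] 2.0034641002513022e-16
travel [[0.022, -0.013, -0.064], [0.043, -0.026, -0.128], [0.065, -0.04, -0.192], [0.086, -0.053, -0.257], [0.099, -0.072, -0.306], [0.111, -0.092, -0.356], [0.124, -0.111, -0.406], [0.137, -0.13, -0.455], [0.149, -0.15, -0.505], [0.151, -0.186, -0.517]]
dr [[-0.002, 0.0, 0.002], [-0.003, 0.0, 0.003], [-0.005, 0.0, 0.005], [-0.007, 0.0, 0.007], [-0.008, 0.0, 0.007], [-0.009, 0.0, 0.008], [-0.009, 0.0, 0.009], [-0.01, 0.0, 0.01], [-0.011, 0.0, 0.01], [-0.015, 0.0, 0.014]]
travel [[0.013, -0.087, 0.012], [0.018, -0.176, 0.018], [0.018, -0.265, 0.017], [0.011, -0.353, 0.009], [-0.003, -0.44, -0.005], [-0.023, -0.525, -0.025], [-0.049, -0.606, -0.052], [-0.081, -0.682, -0.084], [-0.081, -0.682, -0.084], [-0.081, -0.682, -0.084]]
dr [[0.008, 0.0, -0.008], [0.017, 0.0, -0.016], [0.025, 0.0, -0.024], [0.033, 0.0, -0.032], [0.041, 0.0, -0.041], [0.05, 0.0, -0.049], [0.058, 0.0, -0.057], [0.066, 0.0, -0.065], [0.066, 0.0, -0.065], [0.066, 0.0, -0.065]]
```

>>> jog_arm(travel=[[0.022, -0.013, -0.064], [0.043, -0.026, -0.128], [0.065, -0.04, -0.192], [0.086, -0.053, -0.257], [0.099, -0.072, -0.306], [0.111, -0.092, -0.356], [0.124, -0.111, -0.406], [0.137, -0.13, -0.455], [0.149, -0.15, -0.505], [0.151, -0.186, -0.517]], dr=[[-0.002, 0.0, 0.002], [-0.003, 0.0, 0.003], [-0.005, 0.0, 0.005], [-0.007, 0.0, 0.007], [-0.008, 0.0, 0.007], [-0.009, 0.0, 0.008], [-0.009, 0.0, 0.009], [-0.01, 0.0, 0.01], [-0.011, 0.0, 0.01], [-0.015, 0.0, 0.014]], claw=[0, 0, 0, 0, 0, 0, 0, 0, 0, 0])

```text
time_s: 27.75
tcp_pos: [0.3788, -0.2025, 0.4566]
eef_rot: [179.9, -45.3, -14.1]
contact_force: [0.4, 0.3, -4.1]
gripper_width: 0.0235
gripper_force: 59.9
```

Reached as planned; now the arc across.

>>> jog_arm(travel=[[0.013, -0.087, 0.012], [0.018, -0.176, 0.018], [0.018, -0.265, 0.017], [0.011, -0.353, 0.009], [-0.003, -0.44, -0.005], [-0.023, -0.525, -0.025], [-0.049, -0.606, -0.052], [-0.081, -0.682, -0.084], [-0.081, -0.682, -0.084], [-0.081, -0.682, -0.084]], dr=[[0.008, 0.0, -0.008], [0.017, 0.0, -0.016], [0.025, 0.0, -0.024], [0.033, 0.0, -0.032], [0.041, 0.0, -0.041], [0.05, 0.0, -0.049], [0.058, 0.0, -0.057], [0.066, 0.0, -0.065], [0.066, 0.0, -0.065], [0.066, 0.0, -0.065]], claw=[0, 0, 0, 0, 0, 0, 0, 0, 0, 0])

```text
time_s: 29.0
tcp_pos: [0.4051, 0.1433, 0.4544]
eef_rot: [180.0, -45.0, 19.5]
contact_force: [-0.2, -0.4, -3.3]
gripper_width: 0.0239
gripper_force: 59.9
```

```bash
python3 - <<'E'
from chk import *
st(); print(np.array(r.get_state()["joints"])); c,P=coup()
S=np.array([.645,.228]); print("cmd",cmd()[0])
# refine pan centre from this cloud not needed. pre-tip: lip 25 mm short of centre
u=np.array([np.cos(np.radians(19.5)),np.sin(np.radians(19.5))])
def L(back,z,pitch): return tool(lipat([*(S-back*u),z],19.5,pitch))
for a in((.03,.13,-12),(.03,.12,10),(.03,.115,35),(.03,.115,55)): print(L(*a)[0],np.hypot(*L(*a)[0][:2]))
plan([(*L(.06,.25,-12),6),(*L(.03,.14,-12),4)])
E
```

```text
29.0 [0.4051 0.1433 0.4544] [179.9504 -45.0357  19.4599] F [-0.1791 -0.3671 -3.3404] w 0.023857814546502393 59.90783393383026
[ 79.3123 -41.0346 -48.597   43.1193 -63.6073  16.7865]
0.91 [0.5116 0.1642 0.4684] scoop mm [  3.5214 -14.9437  31.0548]
0.84 [0.4707 0.1943 0.4594] scoop mm [-26.4664  27.0773  29.7708]
0.61 [0.4759 0.1632 0.4608] scoop mm [-31.2792  -4.0451  32.5509]
0.55 [0.4988 0.1996 0.4693] scoop mm [ 3.4292 22.7845 31.9427]
cmd [0.4051 0.1434 0.4549]
[0.4526 0.1599 0.1397] 0.4799994006877023
[0.468  0.1653 0.1942] 0.49629498965385127
[0.5114 0.1807 0.2489] 0.5424297651423562
[0.561  0.1982 0.279 ] 0.5949695536928474
cmd-meas [-0.3279  1.0393  0.0969] 0.12823438570171153
travel [[-0.041, 0.0, 0.051], [-0.083, 0.0, 0.101], [-0.124, 0.0, 0.152], [-0.165, 0.001, 0.203], [-0.207, 0.001, 0.254], [-0.248, 0.001, 0.304], [-0.277, 0.001, 0.354], [-0.305, 0.001, 0.403], [-0.333, 0.001, 0.453], [-0.362, 0.001, 0.502]]
dr [[0.0, -0.001, 0.0], [0.0, -0.003, 0.0], [0.0, -0.004, 0.0], [0.0, -0.006, 0.0], [0.0, -0.007, 0.0], [0.0, -0.009, 0.0], [0.0, -0.009, 0.0], [0.0, -0.009, 0.0], [0.0, -0.009, 0.0], [0.0, -0.009, 0.0]]
```

>>> jog_arm(travel=[[-0.041, 0.0, 0.051], [-0.083, 0.0, 0.101], [-0.124, 0.0, 0.152], [-0.165, 0.001, 0.203], [-0.207, 0.001, 0.254], [-0.248, 0.001, 0.304], [-0.277, 0.001, 0.354], [-0.305, 0.001, 0.403], [-0.333, 0.001, 0.453], [-0.362, 0.001, 0.502]], dr=[[0.0, -0.001, 0.0], [0.0, -0.003, 0.0], [0.0, -0.004, 0.0], [0.0, -0.006, 0.0], [0.0, -0.007, 0.0], [0.0, -0.009, 0.0], [0.0, -0.009, 0.0], [0.0, -0.009, 0.0], [0.0, -0.009, 0.0], [0.0, -0.009, 0.0]], claw=[0, 0, 0, 0, 0, 0, 0, 0, 0, 0])

```text
time_s: 30.35
tcp_pos: [0.4968, 0.1364, 0.2619]
eef_rot: [-177.8, -37.4, 19.4]
contact_force: [-0.3, -0.5, -3.1]
gripper_width: 0.0239
gripper_force: 60.0
```

```bash
cat >> h.py <<'E'
S=np.array([.645,.228]); SU=np.array([np.cos(np.radians(19.5)),np.sin(np.radians(19.5))])
def tipL(back,z,pitch): return tool(lipat([*(S-back*SU),z],19.5,pitch))
E
python3 - <<'E'
from chk import *
from scipy.optimize import least_squares
st(); print(np.array(r.get_state()["joints"]))
c,P=coup(); q=P.reshape(-1,3)
q=q[(abs(q[:,0]-.645)<.11)&(abs(q[:,1]-.228)<.11)&(q[:,2]>.064)&(q[:,2]<.094)&(q[:,0]>.645)]
f=lambda a:np.hypot(q[:,0]-a[0],q[:,1]-a[1])-(.067+(q[:,2]-.058)*18/33)
s=least_squares(f,[.645,.228],loss="soft_l1",f_scale=.002); print("pan",s.x,len(q))
d=r.tip_of("pan_floor","top")[:1]; print(d and d[0])
im=c["pixels"][110:230,110:230,::-1]; cv2.imwrite("pics/tip0.png",cv2.resize(im,(480,480)))
plan([(*tipL(.03,.125,-2),3),(*tipL(.035,.11,14),7)])
E
```

```text
30.35 [0.4968 0.1364 0.2619] [-177.7921  -37.3814   19.3722] F [-0.3372 -0.5078 -3.1118] w 0.023854466962523645 59.991549253463745
[ 40.4524 -17.7283 -58.2148  38.7146 -16.942   35.6215]
0.74 [0.5587 0.188  0.2541] scoop mm [-29.391   26.5897  29.0973]
0.74 [0.5705 0.1522 0.2551] scoop mm [-30.6679 -11.0014  31.3918]
0.67 [0.5897 0.1976 0.2575] scoop mm [ 3.1514 24.7215 28.4706]
0.67 [0.6227 0.1735 0.2622] scoop mm [26.1141 -9.3247 31.325 ]
0.59 [0.6017 0.1548 0.2576] scoop mm [ -0.4823 -19.5401  30.368 ]
0.31 [ 0.5925 -0.3201  0.0057] scoop mm [-205.6637 -467.9743 -183.7407]
pan [0.6464 0.2294] 746
{'at': [309.9, 229.1], 'conf': 0.58}
cmd-meas [ -43.8167   23.629  -111.8114] 5.052843289596339
travel [[0.009, 0.0, -0.006], [0.018, 0.0, -0.011], [0.027, 0.0, -0.017], [0.035, 0.0, -0.021], [0.044, 0.0, -0.025], [0.052, 0.0, -0.029], [0.061, 0.0, -0.033], [0.069, 0.0, -0.037], [0.078, 0.0, -0.041], [0.086, 0.0, -0.045]]
dr [[0.0, -0.009, 0.0], [0.0, -0.018, 0.0], [0.0, -0.027, 0.0], [0.0, -0.034, 0.0], [0.0, -0.04, 0.0], [0.0, -0.046, 0.0], [0.0, -0.053, 0.0], [0.0, -0.059, 0.0], [0.0, -0.066, 0.0], [0.0, -0.072, 0.0]]
```

View pics/tip0.png

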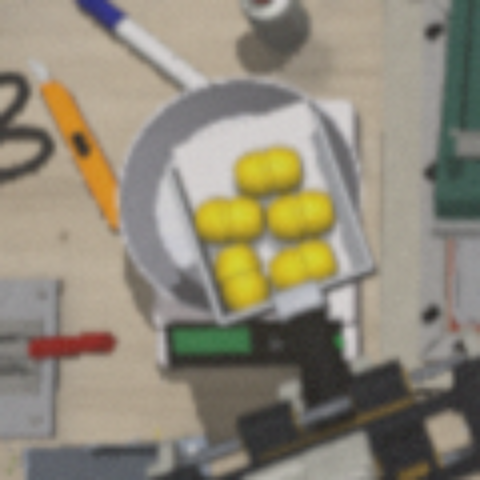

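```bash
cat >> h.py <<'E'
S=np.array([.646,.2288]); TY=-40
def tipL(back,z,pitch): a=np.radians(TY); return tool(lipat([*(S-back*np.array([np.cos(a),np.sin(a)])),z],TY,pitch))
E
python3 - <<'E'
from chk import *
setcmd(*measured())
print(tipL(.03,.21,-8)[0],tipL(.03,.125,0)[0])
plan([(*tipL(.03,.21,-8),10)])
plan([(*tipL(.03,.13,0),10)])
E
```

```text
[0.4905 0.3593 0.2318] [0.4941 0.3563 0.1706]
cmd-meas [0. 0. 0.] 1.5903944827755367e-15
travel [[0.007, -0.042, 0.015], [0.015, -0.084, 0.029], [0.022, -0.126, 0.044], [0.029, -0.168, 0.058], [0.036, -0.21, 0.073], [0.044, -0.252, 0.088], [0.051, -0.294, 0.102], [0.058, -0.336, 0.117], [0.066, -0.378, 0.131], [0.073, -0.42, 0.146]]
dr [[-0.011, 0.0, 0.013], [-0.021, 0.001, 0.026], [-0.032, 0.001, 0.039], [-0.043, 0.002, 0.052], [-0.053, 0.002, 0.065], [-0.064, 0.003, 0.078], [-0.074, 0.003, 0.092], [-0.085, 0.003, 0.105], [-0.096, 0.004, 0.118], [-0.106, 0.004, 0.131]]
cmd-meas [ -5.8002 223.2711 -29.6244] 60.68663205621937
travel [[-0.006, 0.0, 0.009], [-0.012, 0.0, 0.019], [-0.018, 0.0, 0.028], [-0.025, 0.0, 0.038], [-0.031, 0.0, 0.047], [-0.037, 0.0, 0.057], [-0.043, 0.0, 0.066], [-0.049, 0.0, 0.076], [-0.055, 0.0, 0.085], [-0.061, 0.0, 0.094]]
dr [[0.0, -0.002, 0.0], [0.0, -0.004, 0.0], [0.0, -0.007, 0.0], [0.0, -0.009, 0.0], [0.0, -0.011, 0.0], [0.0, -0.013, 0.0], [0.0, -0.015, 0.0], [0.0, -0.017, 0.0], [0.0, -0.02, 0.0], [0.0, -0.022, 0.0]]
```

>>> jog_arm(travel=[[0.007, -0.042, 0.015], [0.015, -0.084, 0.029], [0.022, -0.126, 0.044], [0.029, -0.168, 0.058], [0.036, -0.21, 0.073], [0.044, -0.252, 0.088], [0.051, -0.294, 0.102], [0.058, -0.336, 0.117], [0.066, -0.378, 0.131], [0.073, -0.42, 0.146]], dr=[[-0.011, 0.0, 0.013], [-0.021, 0.001, 0.026], [-0.032, 0.001, 0.039], [-0.043, 0.002, 0.052], [-0.053, 0.002, 0.065], [-0.064, 0.003, 0.078], [-0.074, 0.003, 0.092], [-0.085, 0.003, 0.105], [-0.096, 0.004, 0.118], [-0.106, 0.004, 0.131]], claw=[0, 0, 0, 0, 0, 0, 0, 0, 0, 0])

```text
time_s: 31.75
tcp_pos: [0.4889, 0.3634, 0.2338]
eef_rot: [-179.6, -37.8, -40.2]
contact_force: [0.5, 0.5, -2.1]
gripper_width: 0.0239
gripper_force: 60.0
```

```bash
python3 - <<'E'
from chk import *
st(); print(np.array(r.get_state()["joints"])); coup(); setcmd(*measured())
s=scoop_of(measured()); print(s[0],s[1].as_euler('ZYX',degrees=True))
plan([(*tipL(.03,.21,-8),4),(*tipL(.03,.13,0),6)])
E
```

```text
31.75 [0.4889 0.3634 0.2338] [-179.5507  -37.7789  -40.2059] F [ 0.5251  0.4893 -2.1134] w 0.02389178822927784 59.98909950256348
[ 73.4265  16.0909 -28.8492  37.79   -67.074  -45.5083]
0.73 [0.5438 0.3039 0.2266] scoop mm [-23.0756 -13.6717  28.2897]
0.64 [0.566  0.3362 0.2282] scoop mm [-26.614   25.3289  30.163 ]
0.53 [0.5576 0.2781 0.2324] scoop mm [  4.7144 -24.4308  30.4949]
0.51 [0.579  0.2652 0.2375] scoop mm [ 29.8556 -20.536   32.1534]
0.49 [0.5868 0.3049 0.2362] scoop mm [10.2348 14.8799 33.2688]
[0.5735 0.2963 0.2017] [-39.8527  -7.7799   0.3589]
cmd-meas [0. 0. 0.] 0.0
travel [[0.002, 0.002, 0.002], [0.003, 0.005, 0.004], [0.005, 0.007, 0.006], [0.006, 0.009, 0.008], [-0.004, 0.009, 0.024], [-0.014, 0.009, 0.039], [-0.024, 0.009, 0.055], [-0.034, 0.01, 0.071], [-0.045, 0.01, 0.087], [-0.055, 0.01, 0.102]]
dr [[0.0, 0.0, 0.0], [-0.001, 0.0, 0.0], [-0.001, 0.0, 0.0], [-0.001, 0.001, 0.0], [-0.001, -0.003, 0.0], [-0.001, -0.007, 0.0], [-0.001, -0.01, 0.0], [-0.001, -0.014, 0.0], [-0.001, -0.018, 0.0], [-0.001, -0.022, 0.0]]
```

```bash
python3 - <<'E'
from chk import *
setcmd(*measured())
plan([(*tipL(.045,.14,-7),5),(*tipL(.045,.108,-3),5)])
plan([(*tipL(.045,.102,5),4),(*tipL(.045,.1,15),6)])
plan([(*tipL(.045,.1,30),6),(*tipL(.042,.1,42),4)])
E
```

```text
cmd-meas [0. 0. 0.] 0.0
travel [[-0.02, 0.002, 0.019], [-0.039, 0.004, 0.038], [-0.059, 0.006, 0.057], [-0.079, 0.008, 0.077], [-0.099, 0.01, 0.096], [-0.103, 0.01, 0.103], [-0.107, 0.01, 0.109], [-0.111, 0.01, 0.116], [-0.116, 0.01, 0.123], [-0.12, 0.01, 0.13]]
dr [[0.0, 0.0, 0.0], [0.0, -0.001, 0.0], [-0.001, -0.001, 0.0], [-0.001, -0.002, 0.0], [-0.001, -0.002, 0.0], [-0.001, -0.004, 0.0], [-0.001, -0.007, 0.0], [-0.001, -0.009, 0.0], [-0.001, -0.011, 0.0], [-0.001, -0.013, 0.0]]
cmd-meas [ -8.69     1.445  -88.1612] 4.6941714854866365
travel [[0.008, 0.0, -0.005], [0.015, 0.0, -0.011], [0.023, 0.0, -0.016], [0.031, 0.0, -0.022], [0.039, 0.0, -0.026], [0.047, 0.0, -0.031], [0.055, 0.0, -0.036], [0.064, 0.0, -0.041], [0.072, 0.0, -0.046], [0.08, 0.0, -0.05]]
dr [[0.0, -0.006, 0.0], [0.0, -0.011, 0.0], [0.0, -0.017, 0.0], [0.0, -0.022, 0.0], [0.0, -0.027, 0.0], [0.0, -0.032, 0.0], [0.0, -0.036, 0.0], [0.0, -0.041, 0.0], [0.0, -0.046, 0.0], [0.0, -0.05, 0.0]]
cmd-meas [  6.4883 -11.3577 -45.3744] 22.684504234114186
travel [[0.012, 0.0, -0.009], [0.024, 0.0, -0.018], [0.036, 0.0, -0.028], [0.048, 0.0, -0.037], [0.06, 0.0, -0.046], [0.072, 0.0, -0.055], [0.091, 0.0, -0.062], [0.109, 0.0, -0.069], [0.127, 0.0, -0.076], [0.145, 0.0, -0.083]]
dr [[0.0, -0.007, 0.0], [0.0, -0.014, 0.0], [0.0, -0.021, 0.0], [0.0, -0.028, 0.0], [0.0, -0.035, 0.0], [0.0, -0.042, 0.0], [0.0, -0.05, 0.0], [0.0, -0.059, 0.0], [0.0, -0.067, 0.0], [0.0, -0.075, 0.0]]
```

>>> jog_arm(travel=[[-0.02, 0.002, 0.019], [-0.039, 0.004, 0.038], [-0.059, 0.006, 0.057], [-0.079, 0.008, 0.077], [-0.099, 0.01, 0.096], [-0.103, 0.01, 0.103], [-0.107, 0.01, 0.109], [-0.111, 0.01, 0.116], [-0.116, 0.01, 0.123], [-0.12, 0.01, 0.13]], dr=[[0.0, 0.0, 0.0], [0.0, -0.001, 0.0], [-0.001, -0.001, 0.0], [-0.001, -0.002, 0.0], [-0.001, -0.002, 0.0], [-0.001, -0.004, 0.0], [-0.001, -0.007, 0.0], [-0.001, -0.009, 0.0], [-0.001, -0.011, 0.0], [-0.001, -0.013, 0.0]], claw=[0, 0, 0, 0, 0, 0, 0, 0, 0, 0])

```text
time_s: 33.1
tcp_pos: [0.4808, 0.3637, 0.1473]
eef_rot: [-179.9, -33.2, -40.0]
contact_force: [-18.4, 3.4, 22.5]
gripper_width: 0.0233
gripper_force: 60.0
```

```bash
python3 - <<'E'
from chk import *
st(); coup()
s=scoop_of(measured()); print(s[0]+s[1].apply([.0645,0,0]),s[1].as_euler('ZYX',degrees=True), np.array(r.get_state()["joints"]))
E
```

```text
33.1 [0.4808 0.3637 0.1473] [-179.9381  -33.2426  -39.9575] F [-18.3941   3.4065  22.4863] w 0.023312009631295972 60.03335952758789
0.66 [0.5406 0.3095 0.1368] scoop mm [-24.0154  -3.1579  30.5165]
0.63 [0.5566 0.3307 0.1395] scoop mm [-25.2365  23.3875  33.2444]
0.58 [0.58   0.3083 0.1455] scoop mm [ 7.4198 21.2312 37.3998]
0.55 [0.5476 0.2834 0.1446] scoop mm [ -1.4711 -18.7117  37.0338]
0.48 [0.5749 0.2634 0.1425] scoop mm [ 32.1185 -16.4271  33.0222]
[0.6118 0.2541 0.1115] [-39.9364  -3.2508   0.0671] [ 71.946   19.528  -33.8143  37.5462 -56.6719 -48.5505]
```

```bash
python3 - <<'E'
from chk import *
P,c=chk(); st()
b=r.boxes_of("scoop_rest","top"); print(b[:1])
P=P.reshape(-1,3)
# points in the tool frame around gripper: what lies within the gripper-body/finger envelope region below
p,q=measured(); 
m=(P[:,2]>.05)&(np.hypot(P[:,0]-.48,P[:,1]-.36)<.2); 
Q=P[m]; 
for x in np.arange(.34,.62,.02):
    print(round(x,2),[int(1000*np.max(Q[(abs(Q[:,0]-x)<.01)&(abs(Q[:,1]-y)<.01)][:,2],initial=0)) for y in np.arange(.22,.52,.02)])
cv2.imwrite("pics/t1.png",cv2.resize(c["pixels"][150:290,50:230,::-1],(720,560)))
E
```

```text
x [-34.3283  44.0048  64.2209] y [-48.5222  45.9524]
floor plane [-0.0105  0.0033  3.7648] 424
-40 -48.7890258900606 47.00047596717014
-20 -48.356454219129176 46.235715008944176
0 -49.33837284255374 46.197037119441376
20 -49.38192535875349 46.27613474737772
40 -48.514899821821636 46.56305329457046
33.25 [0.4809 0.3636 0.1475] [-179.9182  -33.2607  -39.9719] F [-5.6342 -0.099  10.545 ] w 0.023620216059715926 60.00009298324585
[{'extent': [114.6, 219.1, 164.9, 265.5], 'conf': 0.86}]
0.34 [0, 0, 0, 0, 0, 0, 0, 0, 0, 0, 434, 460, 0, 0, 0, 0]
0.36 [0, 0, 0, 69, 99, 234, 234, 229, 0, 377, 429, 459, 452, 0, 0, 0]
0.38 [0, 0, 0, 0, 72, 254, 247, 237, 324, 376, 419, 451, 452, 0, 0, 0]
0.4 [0, 0, 0, 0, 260, 262, 257, 238, 329, 371, 403, 416, 431, 422, 0, 0]
0.42 [0, 0, 0, 0, 246, 261, 254, 254, 309, 355, 377, 388, 390, 381, 0, 0]
0.44 [0, 0, 0, 0, 57, 90, 245, 252, 301, 316, 348, 348, 341, 0, 0, 0]
0.46 [0, 0, 0, 0, 74, 102, 238, 245, 250, 274, 312, 310, 298, 221, 0, 0]
0.48 [0, 0, 0, 0, 144, 0, 168, 178, 245, 249, 263, 268, 247, 238, 222, 0]
0.5 [0, 0, 0, 158, 158, 163, 166, 170, 179, 245, 249, 260, 257, 245, 0, 0]
0.52 [0, 0, 150, 152, 142, 161, 164, 160, 0, 60, 232, 262, 262, 118, 0, 0]
0.54 [0, 146, 151, 143, 143, 140, 156, 160, 79, 66, 68, 226, 132, 130, 0, 0]
0.56 [142, 145, 147, 142, 142, 141, 155, 160, 0, 59, 59, 0, 0, 0, 0, 0]
0.58 [119, 117, 144, 145, 144, 142, 153, 0, 0, 0, 0, 0, 0, 0, 0, 0]
0.6 [64, 117, 134, 136, 143, 150, 148, 0, 0, 0, 0, 0, 0, 0, 0, 0]
```

View pics/t1.png

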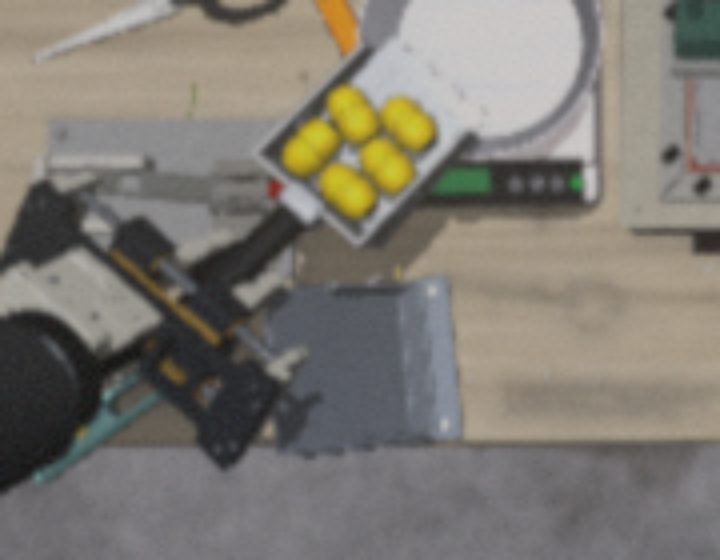

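```bash
python3 - <<'E'
from chk import *
Q=np.vstack([np.load(n+".npz")["P"].reshape(-1,3) for n in("top0","side0")])
print("y:",[round(y,2) for y in np.arange(.14,.48,.02)])
for x in np.arange(.44,.76,.02):
    print(round(x,2),[int(1000*np.max(Q[(abs(Q[:,0]-x)<.01)&(abs(Q[:,1]-y)<.01)][:,2],initial=0)) for y in np.arange(.14,.48,.02)])
E
```

```text
y: [np.float64(0.14), np.float64(0.16), np.float64(0.18), np.float64(0.2), np.float64(0.22), np.float64(0.24), np.float64(0.26), np.float64(0.28), np.float64(0.3), np.float64(0.32), np.float64(0.34), np.float64(0.36), np.float64(0.38), np.float64(0.4), np.float64(0.42), np.float64(0.44), np.float64(0.46)]
0.44 [7, 8, 5, 3, 5, 4, 12, 44, 159, 166, 150, 139, 9, 3, 18, 23, 23]
0.46 [4, 6, 5, 6, 4, 5, 10, 85, 143, 161, 149, 140, 11, 3, 4, 5, 6]
0.48 [3, 5, 7, 5, 4, 7, 4, 45, 49, 7, 8, 8, 13, 17, 16, 15, 15]
0.5 [4, 7, 4, 4, 4, 5, 8, 6, 4, 6, 5, 6, 14, 19, 16, 15, 16]
0.52 [88, 5, 4, 33, 35, 4, 34, 35, 34, 4, 6, 5, 15, 63, 63, 96, 91]
0.54 [89, 46, 43, 44, 44, 46, 45, 45, 42, 109, 104, 94, 78, 67, 70, 91, 133]
0.56 [91, 49, 91, 96, 93, 94, 94, 94, 52, 5, 5, 4, 12, 62, 62, 46, 15]
0.58 [92, 93, 94, 92, 79, 75, 85, 93, 95, 4, 5, 5, 15, 20, 16, 15, 15]
0.6 [91, 95, 89, 62, 62, 63, 62, 80, 94, 91, 5, 4, 14, 16, 15, 16, 16]
0.62 [95, 93, 61, 63, 63, 62, 63, 63, 92, 93, 4, 5, 4, 8, 5, 5, 5]
0.64 [93, 85, 62, 62, 62, 61, 64, 65, 82, 95, 16, 14, 3, 4, 5, 6, 4]
0.66 [92, 88, 64, 64, 61, 63, 63, 63, 84, 97, 17, 18, 7, 4, 5, 6, 4]
0.68 [92, 93, 70, 62, 62, 62, 62, 68, 93, 93, 16, 17, 16, 12, 15, 14, 14]
0.7 [91, 93, 95, 77, 62, 62, 70, 93, 93, 3, 7, 18, 20, 14, 11, 14, 14]
0.72 [89, 49, 96, 94, 93, 93, 95, 93, 50, 4, 4, 13, 19, 21, 14, 14, 14]
0.74 [90, 3, 1, 4, 93, 93, 0, 20, 14, 5, 4, 4, 19, 16, 14, 11, 13]
```

>>> jog_arm(travel=[[0.005, 0, -0.01], [0.01, 0, -0.02], [0.02, 0, -0.03], [0.03, 0, -0.045], [0.03, 0, -0.045], [0.03, 0, -0.045], [0.03, 0, -0.045], [0.03, 0, -0.045], [0.03, 0, -0.045], [0.03, 0, -0.045]], dr=[[0, 0, 0], [0, 0, 0], [0, 0, 0], [0, 0, 0], [0, 0, 0], [0, 0, 0], [0, 0, 0], [0, 0, 0], [0, 0, 0], [0, 0, 0]], claw=[0, 0, 0, 0, 0, 0, 0, 0, 0, 0])

```text
time_s: 34.55
tcp_pos: [0.4805, 0.3628, 0.1721]
eef_rot: [179.9, -33.2, -39.9]
contact_force: [-0.4, -0.6, -3.7]
gripper_width: 0.0236
gripper_force: 60.0
```

```bash
python3 - <<'E'
from chk import *
setcmd(*measured()); coup()
plan([(*tipL(.02,.133,-3),4),(*tipL(.02,.120,0),3),(*tipL(.022,.112,5),3)])
plan([(*tipL(.035,.104,14),5),(*tipL(.042,.102,22),5)])
E
```

```text
0.72 [0.5238 0.3056 0.1643] scoop mm [-34.3267 -16.0421  33.973 ]
0.71 [0.5584 0.336  0.1635] scoop mm [-27.4102  29.4472  32.8631]
0.64 [0.5798 0.2978 0.1624] scoop mm [13.378  13.8906 29.516 ]
0.64 [0.5771 0.2663 0.1618] scoop mm [ 31.4997 -11.9558  27.8262]
0.48 [0.5506 0.2788 0.161 ] scoop mm [  3.1772 -19.3988  28.5826]
cmd-meas [-0.0192 -0.0253 -0.0461] 0.005289454318374818
travel [[0.009, -0.002, 0.007], [0.018, -0.004, 0.014], [0.026, -0.006, 0.021], [0.035, -0.007, 0.028], [0.035, -0.007, 0.032], [0.035, -0.007, 0.035], [0.034, -0.007, 0.038], [0.038, -0.007, 0.035], [0.042, -0.007, 0.032], [0.046, -0.007, 0.03]]
dr [[0.0, 0.0, 0.0], [0.0, 0.0, 0.0], [0.0, 0.0, 0.0], [0.0, 0.0, 0.0], [0.0, -0.003, 0.0], [0.0, -0.006, 0.0], [0.0, -0.009, 0.0], [0.0, -0.013, 0.0], [0.0, -0.018, 0.0], [0.0, -0.023, 0.0]]
cmd-meas [ 23.2757 -14.9785  -0.0244] 8.280195950865302
travel [[0.002, 0.0, -0.006], [0.004, 0.0, -0.013], [0.007, 0.0, -0.019], [0.009, 0.0, -0.026], [0.011, 0.0, -0.032], [0.016, 0.0, -0.038], [0.022, 0.0, -0.043], [0.027, 0.0, -0.049], [0.033, 0.0, -0.055], [0.038, 0.0, -0.06]]
dr [[0.0, -0.005, 0.0], [0.0, -0.01, 0.0], [0.0, -0.015, 0.0], [0.0, -0.02, 0.0], [0.0, -0.025, 0.0], [0.0, -0.029, 0.0], [0.0, -0.034, 0.0], [0.0, -0.038, 0.0], [0.0, -0.042, 0.0], [0.0, -0.047, 0.0]]
```

>>> jog_arm(travel=[[0.009, -0.002, 0.007], [0.018, -0.004, 0.014], [0.026, -0.006, 0.021], [0.035, -0.007, 0.028], [0.035, -0.007, 0.032], [0.035, -0.007, 0.035], [0.034, -0.007, 0.038], [0.038, -0.007, 0.035], [0.042, -0.007, 0.032], [0.046, -0.007, 0.03]], dr=[[0.0, 0.0, 0.0], [0.0, 0.0, 0.0], [0.0, 0.0, 0.0], [0.0, 0.0, 0.0], [0.0, -0.003, 0.0], [0.0, -0.006, 0.0], [0.0, -0.009, 0.0], [0.0, -0.013, 0.0], [0.0, -0.018, 0.0], [0.0, -0.023, 0.0]], claw=[0, 0, 0, 0, 0, 0, 0, 0, 0, 0])

```text
time_s: 35.9
tcp_pos: [0.5038, 0.348, 0.1726]
eef_rot: [180.0, -24.8, -39.9]
contact_force: [-0.1, -0.5, -2.8]
gripper_width: 0.0239
gripper_force: 60.0
```

>>> jog_arm(travel=[[0.002, 0.0, -0.006], [0.004, 0.0, -0.013], [0.007, 0.0, -0.019], [0.009, 0.0, -0.026], [0.011, 0.0, -0.032], [0.016, 0.0, -0.038], [0.022, 0.0, -0.043], [0.027, 0.0, -0.049], [0.033, 0.0, -0.055], [0.038, 0.0, -0.06]], dr=[[0.0, -0.005, 0.0], [0.0, -0.01, 0.0], [0.0, -0.015, 0.0], [0.0, -0.02, 0.0], [0.0, -0.025, 0.0], [0.0, -0.029, 0.0], [0.0, -0.034, 0.0], [0.0, -0.038, 0.0], [0.0, -0.042, 0.0], [0.0, -0.047, 0.0]], claw=[0, 0, 0, 0, 0, 0, 0, 0, 0, 0])

```text
time_s: 37.15
tcp_pos: [0.5073, 0.3449, 0.2077]
eef_rot: [179.9, -7.9, -39.9]
contact_force: [1.0, -0.3, -2.9]
gripper_width: 0.0239
gripper_force: 60.0
```

```bash
python3 - <<'E'
from chk import *
st(); coup(); setcmd(*measured()); print(np.array(r.get_state()["joints"]))
plan([(*tipL(.042,.102,36),5),(*tipL(.042,.102,48),5)])
E
```

```text
37.15 [0.5073 0.3449 0.2077] [179.9286  -7.8738 -39.934 ] F [ 0.9985 -0.3392 -2.9084] w 0.02389520759300716 59.99688506126404
0.58 [0.5714 0.3228 0.1652] scoop mm [-29.3022  23.8248  29.4574]
0.43 [0.6214 0.194  0.0571] scoop mm [123.699  -42.7686 -24.8387]
0.42 [0.6584 0.2142 0.091 ] scoop mm [125.0933  -3.5008  12.2808]
0.41 [0.6308 0.2321 0.0842] scoop mm [97.4306 -7.5354 -6.2773]
[ 57.2926  14.5663 -14.3709   8.8569 -62.3526 -11.5081]
cmd-meas [0. 0. 0.] 6.4357438785868015e-15
travel [[0.013, 0.0, -0.01], [0.026, 0.0, -0.02], [0.039, 0.0, -0.031], [0.053, 0.0, -0.041], [0.066, 0.0, -0.051], [0.079, 0.0, -0.057], [0.092, 0.0, -0.063], [0.105, 0.0, -0.069], [0.119, 0.0, -0.075], [0.132, 0.0, -0.082]]
dr [[0.0, -0.008, 0.0], [0.0, -0.015, 0.0], [0.0, -0.023, 0.0], [0.0, -0.031, 0.0], [0.0, -0.039, 0.0], [0.0, -0.045, 0.0], [0.0, -0.052, 0.0], [0.0, -0.059, 0.0], [0.0, -0.065, 0.0], [0.0, -0.072, 0.0]]
```

>>> jog_arm(travel=[[0.013, 0.0, -0.02], [0.026, 0.0, -0.036], [0.039, 0.0, -0.047], [0.053, 0.0, -0.057], [0.066, 0.0, -0.067], [0.079, 0.0, -0.073], [0.092, 0.0, -0.079], [0.105, 0.0, -0.085], [0.119, 0.0, -0.091], [0.132, 0.0, -0.098]], dr=[[0.0, -0.008, 0.0], [0.0, -0.015, 0.0], [0.0, -0.023, 0.0], [0.0, -0.031, 0.0], [0.0, -0.039, 0.0], [0.0, -0.045, 0.0], [0.0, -0.052, 0.0], [0.0, -0.059, 0.0], [0.0, -0.065, 0.0], [0.0, -0.072, 0.0]], claw=[0, 0, 0, 0, 0, 0, 0, 0, 0, 0])

```text
time_s: 38.5
tcp_pos: [0.5523, 0.3071, 0.2649]
eef_rot: [179.9, 18.0, -40.0]
contact_force: [-0.8, -0.3, -1.6]
gripper_width: 0.024
gripper_force: 60.0
```

```bash
cat >> chk.py <<'E'
def yellow(cam="top"):
    c=r.capture(cam); P=cloud(c); h=cv2.cvtColor(c["pixels"],cv2.COLOR_RGB2HSV)
    m=((h[...,0]>20)&(h[...,0]<33)&(h[...,1]>150)&(h[...,2]>110)).astype(np.uint8)
    n,l,s,ce=cv2.connectedComponentsWithStats(m)
    for i in range(1,n):
        if s[i,4]>15: print(cam,"yellow",s[i],np.median(P[l==i],0))
    return c,P
E
python3 - <<'E'
from chk import *
st(); setcmd(*measured()); coup(); yellow(); yellow("side")
E
```

```text
38.5 [0.5523 0.3071 0.2649] [179.8768  17.9989 -39.9888] F [-0.7836 -0.2612 -1.5783] w 0.024022895497417172 59.996713399887085
0.65 [0.6309 0.1809 0.0828] scoop mm [125.2997 -45.6342  27.9665]
0.6 [0.6626 0.1783 0.085 ] scoop mm [141.003  -27.2699  48.7625]
0.47 [0.6678 0.2121 0.0885] scoop mm [126.4399   1.9     37.8896]
0.45 [0.6274 0.2116 0.0865] scoop mm [107.5112 -24.4838  13.7724]
top yellow [257 135  29   6 129] [ 0.6625 -0.0499  0.2497]
top yellow [171 144  24  28 402] [0.651  0.1904 0.0848]
```

```bash
python3 - <<'E'
from chk import *
p,q=cmd()
plan([(p+[0,0,.08],q,3),(*tool(scoop((.50,.15,.24),-65,20)),6),(*tool(scoop((.43,.04,.15),-90,0)),6),(*tool(scoop((.43,.04,.04),-90,0)),4)])
E
```

```text
cmd-meas [-0.1207  0.0217  0.3563] 0.1049395152849835
travel [[-0.016, 0.0, -0.051], [-0.033, 0.0, -0.101], [-0.049, 0.0, -0.152], [-0.051, 0.04, -0.142], [-0.052, 0.08, -0.132], [-0.054, 0.12, -0.123], [-0.056, 0.159, -0.113], [-0.057, 0.199, -0.103], [-0.059, 0.239, -0.093], [-0.038, 0.267, -0.056]]
dr [[0.0, 0.0, 0.0], [0.0, 0.0, 0.0], [0.0, 0.0, 0.0], [0.001, 0.013, 0.012], [0.002, 0.025, 0.023], [0.003, 0.038, 0.035], [0.003, 0.051, 0.047], [0.004, 0.064, 0.058], [0.005, 0.076, 0.07], [0.002, 0.085, 0.082]]
travel [[0.011, 0.02, 0.044], [0.022, 0.04, 0.089], [0.032, 0.06, 0.134], [0.043, 0.081, 0.179], [0.054, 0.101, 0.224], [0.041, 0.1, 0.277], [0.028, 0.1, 0.331], [0.015, 0.099, 0.384], [0.002, 0.099, 0.438], [0.002, 0.099, 0.438]]
dr [[-0.004, 0.009, 0.011], [-0.008, 0.018, 0.022], [-0.012, 0.027, 0.033], [-0.016, 0.036, 0.044], [-0.02, 0.045, 0.055], [-0.02, 0.045, 0.055], [-0.02, 0.045, 0.055], [-0.02, 0.045, 0.055], [-0.02, 0.045, 0.055], [-0.02, 0.045, 0.055]]
```

>>> jog_arm(travel=[[-0.016, 0.0, -0.051], [-0.033, 0.0, -0.101], [-0.049, 0.0, -0.152], [-0.051, 0.04, -0.142], [-0.052, 0.08, -0.132], [-0.054, 0.12, -0.123], [-0.056, 0.159, -0.113], [-0.057, 0.199, -0.103], [-0.059, 0.239, -0.093], [-0.059, 0.239, -0.093]], dr=[[0.0, 0.0, 0.0], [0.0, 0.0, 0.0], [0.0, 0.0, 0.0], [0.001, 0.013, 0.012], [0.002, 0.025, 0.023], [0.003, 0.038, 0.035], [0.003, 0.051, 0.047], [0.004, 0.064, 0.058], [0.005, 0.076, 0.07], [0.005, 0.076, 0.07]], claw=[0, 0, 0, 0, 0, 0, 0, 0, 0, 0])

```text
time_s: 39.95
tcp_pos: [0.4632, 0.2247, 0.3183]
eef_rot: [180.0, -9.9, -64.8]
contact_force: [0.6, -0.3, -1.2]
gripper_width: 0.0236
gripper_force: 60.0
```

```bash
python3 - <<'E'
from chk import *
st(); setcmd(*measured()); coup(); yellow(); yellow("side"); coup("side")
plan([(*tool(scoop((.43,.04,.15),-90,0)),6),(*tool(scoop((.43,.04,.04),-90,0)),4)])
E
```

```text
39.95 [0.4632 0.2247 0.3183] [179.9647  -9.9304 -64.8138] F [ 0.5598 -0.3099 -1.1831] w 0.023591420998964004 59.997552037239075
0.69 [0.6305 0.1805 0.0851] scoop mm [  81.2751  131.4632 -135.2455]
0.57 [0.599  0.2541 0.084 ] scoop mm [   6.5914  134.3473 -163.8909]
0.54 [0.6727 0.1679 0.0797] scoop mm [ 110.8143  164.3326 -130.2453]
0.52 [0.6684 0.2155 0.0859] scoop mm [  66.4556  180.6873 -139.8483]
0.51 [0.614  0.2125 0.0805] scoop mm [  49.1617  130.2084 -151.9974]
0.41 [0.6333 0.2203 0.0861] scoop mm [  48.2497  150.9941 -146.3559]
top yellow [258 135  28   7 129] [ 0.6626 -0.0499  0.2494]
top yellow [171 144  24  28 399] [0.6515 0.1934 0.0847]
top yellow [153 170  12  12  96] [0.5981 0.2638 0.0855]
0.75 [0.6341 0.232  0.0818] scoop mm [  38.9667  155.7978 -154.2844]
0.68 [0.6218 0.192  0.0792] scoop mm [  68.9791  127.6464 -146.068 ]
0.57 [0.6713 0.2242 0.08  ] scoop mm [  60.9685  186.1391 -148.0848]
0.54 [0.6697 0.1926 0.079 ] scoop mm [  87.588   171.3804 -139.4161]
0.41 [0.5967 0.2735 0.0841] scoop mm [ -11.962   139.4049 -170.528 ]
cmd-meas [-2.3563 -0.1993 -0.327 ] 0.19266332250927548
travel [[0.012, 0.021, 0.044], [0.025, 0.043, 0.087], [0.037, 0.064, 0.131], [0.049, 0.086, 0.175], [0.062, 0.107, 0.218], [0.074, 0.129, 0.262], [0.065, 0.129, 0.316], [0.055, 0.129, 0.37], [0.046, 0.129, 0.425], [0.036, 0.129, 0.479]]
dr [[-0.004, 0.009, 0.011], [-0.008, 0.018, 0.022], [-0.012, 0.027, 0.033], [-0.016, 0.037, 0.044], [-0.02, 0.046, 0.055], [-0.024, 0.055, 0.066], [-0.024, 0.055, 0.066], [-0.024, 0.055, 0.066], [-0.024, 0.055, 0.066], [-0.024, 0.055, 0.066]]
```

>>> jog_arm(travel=[[0.012, 0.021, 0.044], [0.025, 0.043, 0.087], [0.037, 0.064, 0.131], [0.049, 0.086, 0.175], [0.062, 0.107, 0.218], [0.074, 0.129, 0.262], [0.065, 0.129, 0.316], [0.055, 0.129, 0.37], [0.046, 0.129, 0.425], [0.036, 0.129, 0.479]], dr=[[-0.004, 0.009, 0.011], [-0.008, 0.018, 0.022], [-0.012, 0.027, 0.033], [-0.016, 0.037, 0.044], [-0.02, 0.046, 0.055], [-0.024, 0.055, 0.066], [-0.024, 0.055, 0.066], [-0.024, 0.055, 0.066], [-0.024, 0.055, 0.066], [-0.024, 0.055, 0.066]], claw=[0, 0, 0, 0, 0, 0, 0, 0, 0, 0])

```text
time_s: 41.5
tcp_pos: [0.432, 0.1444, 0.0846]
eef_rot: [179.9, -30.0, -90.1]
contact_force: [0.3, 0.7, -1.1]
gripper_width: 0.0237
gripper_force: 60.0
```

```bash
python3 - <<'E'
from chk import *
st(); setcmd(*measured()); s=scoop_of(measured()); print(s[0],s[1].as_euler('ZYX',degrees=True))
plan([(*tool(scoop((.43,.04,.012),-90,0)),5),(*tool(scoop((.43,.04,.001),-90,0)),4)])
E
```

```text
41.5 [0.432  0.1444 0.0846] [179.9481 -29.962  -90.1419] F [ 0.3309  0.6588 -1.089 ] w 0.023698901827979412 59.99624490737915
[0.4317 0.0407 0.0389] [-90.1679   0.038   -0.045 ]
cmd-meas [0. 0. 0.] 0.0
travel [[-0.005, 0.001, 0.009], [-0.01, 0.002, 0.019], [-0.016, 0.002, 0.028], [-0.021, 0.003, 0.038], [-0.026, 0.004, 0.047], [-0.029, 0.004, 0.052], [-0.031, 0.004, 0.057], [-0.034, 0.004, 0.062], [-0.037, 0.004, 0.066], [-0.037, 0.004, 0.066]]
dr [[0.0, 0.0, 0.0], [0.0, 0.0, 0.0], [0.0, 0.0, 0.0], [0.0, 0.0, 0.0], [0.0, 0.0, 0.0], [0.0, 0.0, 0.0], [0.0, 0.0, 0.0], [0.0, 0.0, 0.0], [0.0, 0.0, 0.0], [0.0, 0.0, 0.0]]
```

>>> jog_arm(travel=[[-0.005, 0.001, 0.009], [-0.01, 0.002, 0.019], [-0.016, 0.002, 0.028], [-0.021, 0.003, 0.038], [-0.026, 0.004, 0.047], [-0.029, 0.004, 0.052], [-0.031, 0.004, 0.057], [-0.034, 0.004, 0.062], [-0.037, 0.004, 0.066], [-0.037, 0.004, 0.066]], dr=[[0, 0, 0], [0, 0, 0], [0, 0, 0], [0, 0, 0], [0, 0, 0], [0, 0, 0], [0, 0, 0], [0, 0, 0], [0, 0, 0], [0, 0, 0]], claw=[0, 0, 0, 0, 0, 0, 0, 0, 0, 0])

```text
time_s: 42.75
tcp_pos: [0.4292, 0.1435, 0.0477]
eef_rot: [179.9, -30.0, -90.1]
contact_force: [-0.7, -0.6, -1.3]
gripper_width: 0.0236
gripper_force: 60.0
```

>>> jog_arm(travel=[[0, 0, 0], [0, 0, 0], [0, 0, 0], [0, 0, 0], [0, 0, -0.03], [0, 0, -0.08], [0, 0, -0.16], [0, 0, -0.24], [0.03, 0, -0.32], [0.06, 0, -0.4]], dr=[[0, 0, 0], [0, 0, 0], [0, 0, 0], [0, 0, 0], [0, 0, 0], [0, 0, 0], [0, 0, 0], [0, 0, 0], [0, 0, 0], [0, 0, 0]], claw=[0.5, 0.7, 0.7, 0.7, 0.7, 0.7, 0.7, 0.7, 0.7, 0.7])

```text
time_s: 44.0
tcp_pos: [0.4294, 0.2178, 0.2373]
eef_rot: [179.9, -30.0, -90.1]
contact_force: [1.2, 0.2, -0.6]
gripper_width: 0.0614
gripper_force: 0.0
```

```bash
python3 - <<'E'
from chk import *
st()
c=r.capture("top"); P=cloud(c)
d=r.regions_of("scoop","top")[0]; q=P[d["pixels"]]; print(d["conf"],d["extent"],np.percentile(q,[1,99],axis=0))
f=q[(q[:,2]<.012)&(q[:,1]<.07)]; A=np.c_[f[:,:2],np.ones(len(f))]; print("floor",np.median(f[:,2]),np.linalg.lstsq(A,f[:,2],rcond=None)[0])
yellow(); yellow("side")
P0=np.load("top0.npz")["P"]
for n in("screwdriver","whisk_head"):
    d=r.regions_of(n,"top"); print(n,[(x["conf"],x["extent"]) for x in d[:1]])
m=(P0[...,2]>.01)&(P0[...,0]>.36)&(P0[...,1]<-.09)&(P0[...,1]>-.45)
print("changes right side",np.percentile(np.abs(P-P0)[m][:,2],[50,90]))
im0=np.load("top0.npz")["im"].astype(int); df=np.abs(c["pixels"].astype(int)-im0).sum(2); ys,xs=np.where(df[225:255,290:390]>120); print("tool px changed",len(ys))
E
```

```text
44.0 [0.4294 0.2178 0.2373] [179.9035 -30.041  -90.071 ] F [ 1.199   0.1636 -0.554 ] w 0.06135842462326075 0.0
0.68 [185.9, 216.9, 256.8, 251.6] [[ 0.3802 -0.0224 -0.002 ]
 [ 0.4753  0.1849  0.0845]]
floor 0.0029573576361110465 [-0.0046  0.0043  0.0048]
top yellow [257 135  29   6 134] [ 0.6626 -0.0487  0.2496]
top yellow [171 144  24  28 403] [0.6517 0.1931 0.0848]
top yellow [153 170  12  12  98] [0.5983 0.2644 0.0853]
screwdriver [(0.55, [324.0, 236.1, 379.1, 246.4])]
whisk_head [(0.59, [297.9, 208.6, 329.9, 246.4])]
changes right side [0.0019 0.0052]
tool px changed 0
```

Scoop flat and empty, all five couplers in the pan, tools untouched, gripper clear of everything.

```bash
python3 -c "
from plant import r
print(r.close_job())"
```

```text
the job is handed in; nothing more can be done
None
```

The job is handed in at about 44 s: all five couplers are in the scale pan, the empty scoop lies flat on the open bench and the screwdriver and whisk head have not moved, but while lowering to tip, the scoop pressed briefly on the red lever of the clamp left of the scale (about 29 N at the wrist, scale not touched) before I backed off, and I did not check afterwards whether that lever moved.

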